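Dose polishing balls through a spring gate

TASK

Using the hand scoop, scoop at least three of the blue polishing balls out of the white bin and tip them into the doser's funnel while its gate is still shut, never touching the balls with the fingers. Stand the scoop back down upright on the bench, then pull the doser's yellow spring-return handle out to the red marks so that at least three balls run down into its tray, and finish still holding the handle there: do not let go. Leave the other things on the bench where they are.

Things in the scene. Friction and masses are not known exactly. Their poses are not given: they have to be found in the camera images.
- bin: white open-topped bin, fixed, 285 mm long (its x) x 112 wide (y) x 50 high. Origin: under its centre, on the bench. Flat inner floor 5 mm above the bench from x = -136 to about +101 mm, inner y = -50 to +50; then a 55 degree slope rises to the top of the +x end. The balls lie in the +x half of the floor; the -x half is free for setting the scoop in.
- scoop_grip (a point): centre of the red grip block of the loose hand scoop (about 130 g), 36 mm long (x), 20 thick (y), 36 tall (z), free to be gripped either way. The scoop stands on its flat bottom, this point 90 mm above it. x points to the open front lip, 72 mm ahead of this point; z up. Side walls' outer faces y = +-42 mm, 32 mm high, lower from 44 mm ahead, ending 62.
- scoop_bowl (a point): middle of the scoop's bowl, 14 mm above its bottom, 17 mm ahead of (+x) and 76 mm below the grip's centre; same axes. The blade is 90 mm long (lip 55 mm ahead of this point, back wall 35 mm behind, 34 mm high), 84 wide, 2 thick. A ball is in the scoop when its centre is within 52 mm of this point.
- ball0_center (a point): centre of one of six glossy blue ceramic balls, 24 mm in diameter, 17 g, slippery, rolling freely
- ball1_center (a point): centre of one of six glossy blue ceramic balls, 24 mm in diameter, 17 g, slippery, rolling freely
- ball2_center (a point): centre of one of six glossy blue ceramic balls, 24 mm in diameter, 17 g, slippery, rolling freely
- ball3_center (a point): centre of one of six glossy blue ceramic balls, 24 mm in diameter, 17 g, slippery, rolling freely
- ball4_center (a point): centre of one of six glossy blue ceramic balls, 24 mm in diameter, 17 g, slippery, rolling freely
- ball5_center (a point): centre of one of six glossy blue ceramic balls, 24 mm in diameter, 17 g, slippery, rolling freely
- doser: doser, fixed: round aluminium funnel over a gate, on legs. Origin: on the bench under the funnel's axis; z up, gate handle on its -x side. Rim 152 mm above the bench, inner radius 61 mm, narrowing to a throat of 31 mm radius at 92 mm; gate plate at 79 mm. Dark gate rails at y = +-37 mm (top 82 mm high) reach to x = -240 mm and bear red marks at x = -182 mm. Funnel and legs stay within 65 mm of the axis.
- tray (a point): middle of the doser's tray floor, 122 mm to the +x side of the funnel's axis, 4 mm above the bench. Chute and tray together span x = -66 to +178 mm of the doser, y = +-48 mm, walls 50 mm high (70 at the back). A ball has run down when its centre is within them and lower than 60 mm.
- gate_handle (a point): point in the gate's handle, an upright yellow tab 14 mm thick (doser x), 40 wide (doser y), 79 to 129 mm above the bench; this point is 108 mm above the bench, 21 mm below the tab's top, in the tab's middle. Axes as the doser. Shut: 122 mm to the -x side of the funnel's axis, 50 mm clear of its rim.
- gate (a joint): travel of the gate in m: 0 shut, 0.060 when the tab's middle is between the red marks (good within 6 mm), end stop at 0.085. It slides to the doser's -x. A spring pulls it shut: about 2 N when shut, 8 N at the marks; it shuts by itself when let go.
- glue: bystander: yellow glue bottle, 54 mm wide, 140 mm tall, standing; origin under its centre
- tape: bystander: yellow and black tape measure, 68 x 36 x 62 mm; origin under its centre
- jar: bystander: glass jar with a steel lid, 68 mm wide, 90 mm tall; origin under its centre
- driver: bystander: screwdriver with a red handle lying flat, about 200 mm long
- offcut: bystander: pale wood offcut, 120 x 50 x 20 mm, lying flat
- mug: bystander: white mug, 80 mm wide, 90 mm tall; origin under its centre
- square: bystander: small try square of dark wood and steel lying flat, 150 mm long, 16 mm high
Mind the look-alikes: they are no part of the job. What is shaped like the part that bears scoop_grip but purple or turquoise is not meant.

How it is judged (in metres and radians):
On the way, in this order (a step that is already met when the one before it is completed fails the run):
1. at least three balls lie in the scoop, and the scoop is lifted clear of the bin ((distance between each of ball0_center, ball1_center, ball2_center and scoop_bowl below 0.052 m or distance between each of ball0_center, ball1_center, ball3_center and scoop_bowl below 0.052 m or distance between each of ball0_center, ball1_center, ball4_center and scoop_bowl below 0.052 m or distance between each of ball0_center, ball1_center, ball5_center and scoop_bowl below 0.052 m or distance between each of ball0_center, ball2_center, ball3_center and scoop_bowl below 0.052 m or distance between each of ball0_center, ball2_center, ball4_center and scoop_bowl below 0.052 m or distance between each of ball0_center, ball2_center, ball5_center and scoop_bowl below 0.052 m or distance between each of ball0_center, ball3_center, ball4_center and scoop_bowl below 0.052 m or distance between each of ball0_center, ball3_center, ball5_center and scoop_bowl below 0.052 m or distance between each of ball0_center, ball4_center, ball5_center and scoop_bowl below 0.052 m or distance between each of ball1_center, ball2_center, ball3_center and scoop_bowl below 0.052 m or distance between each of ball1_center, ball2_center, ball4_center and scoop_bowl below 0.052 m or distance between each of ball1_center, ball2_center, ball5_center and scoop_bowl below 0.052 m or distance between each of ball1_center, ball3_center, ball4_center and scoop_bowl below 0.052 m or distance between each of ball1_center, ball3_center, ball5_center and scoop_bowl below 0.052 m or distance between each of ball1_center, ball4_center, ball5_center and scoop_bowl below 0.052 m or distance between each of ball2_center, ball3_center, ball4_center and scoop_bowl below 0.052 m or distance between each of ball2_center, ball3_center, ball5_center and scoop_bowl below 0.052 m or distance between each of ball2_center, ball4_center, ball5_center and scoop_bowl below 0.052 m or distance between each of ball3_center, ball4_center, ball5_center and scoop_bowl below 0.052 m) and height (world z) of scoop_bowl above 0.085 m), for 0.2 s.
2. at least three balls lie in the funnel with the gate shut (((horizontal distance between each of ball0_center, ball1_center, ball2_center and doser below 0.056 m and z of ball0_center in the frame of doser between 0.082 and 0.15 m and z of ball1_center in the frame of doser between 0.082 and 0.15 m and z of ball2_center in the frame of doser between 0.082 and 0.15 m) or (horizontal distance between each of ball0_center, ball1_center, ball3_center and doser below 0.056 m and z of ball0_center in the frame of doser between 0.082 and 0.15 m and z of ball1_center in the frame of doser between 0.082 and 0.15 m and z of ball3_center in the frame of doser between 0.082 and 0.15 m) or (horizontal distance between each of ball0_center, ball1_center, ball4_center and doser below 0.056 m and z of ball0_center in the frame of doser between 0.082 and 0.15 m and z of ball1_center in the frame of doser between 0.082 and 0.15 m and z of ball4_center in the frame of doser between 0.082 and 0.15 m) or (horizontal distance between each of ball0_center, ball1_center, ball5_center and doser below 0.056 m and z of ball0_center in the frame of doser between 0.082 and 0.15 m and z of ball1_center in the frame of doser between 0.082 and 0.15 m and z of ball5_center in the frame of doser between 0.082 and 0.15 m) or (horizontal distance between each of ball0_center, ball2_center, ball3_center and doser below 0.056 m and z of ball0_center in the frame of doser between 0.082 and 0.15 m and z of ball2_center in the frame of doser between 0.082 and 0.15 m and z of ball3_center in the frame of doser between 0.082 and 0.15 m) or (horizontal distance between each of ball0_center, ball2_center, ball4_center and doser below 0.056 m and z of ball0_center in the frame of doser between 0.082 and 0.15 m and z of ball2_center in the frame of doser between 0.082 and 0.15 m and z of ball4_center in the frame of doser between 0.082 and 0.15 m) or (horizontal distance between each of ball0_center, ball2_center, ball5_center and doser below 0.056 m and z of ball0_center in the frame of doser between 0.082 and 0.15 m and z of ball2_center in the frame of doser between 0.082 and 0.15 m and z of ball5_center in the frame of doser between 0.082 and 0.15 m) or (horizontal distance between each of ball0_center, ball3_center, ball4_center and doser below 0.056 m and z of ball0_center in the frame of doser between 0.082 and 0.15 m and z of ball3_center in the frame of doser between 0.082 and 0.15 m and z of ball4_center in the frame of doser between 0.082 and 0.15 m) or (horizontal distance between each of ball0_center, ball3_center, ball5_center and doser below 0.056 m and z of ball0_center in the frame of doser between 0.082 and 0.15 m and z of ball3_center in the frame of doser between 0.082 and 0.15 m and z of ball5_center in the frame of doser between 0.082 and 0.15 m) or (horizontal distance between each of ball0_center, ball4_center, ball5_center and doser below 0.056 m and z of ball0_center in the frame of doser between 0.082 and 0.15 m and z of ball4_center in the frame of doser between 0.082 and 0.15 m and z of ball5_center in the frame of doser between 0.082 and 0.15 m) or (horizontal distance between each of ball1_center, ball2_center, ball3_center and doser below 0.056 m and z of ball1_center in the frame of doser between 0.082 and 0.15 m and z of ball2_center in the frame of doser between 0.082 and 0.15 m and z of ball3_center in the frame of doser between 0.082 and 0.15 m) or (horizontal distance between each of ball1_center, ball2_center, ball4_center and doser below 0.056 m and z of ball1_center in the frame of doser between 0.082 and 0.15 m and z of ball2_center in the frame of doser between 0.082 and 0.15 m and z of ball4_center in the frame of doser between 0.082 and 0.15 m) or (horizontal distance between each of ball1_center, ball2_center, ball5_center and doser below 0.056 m and z of ball1_center in the frame of doser between 0.082 and 0.15 m and z of ball2_center in the frame of doser between 0.082 and 0.15 m and z of ball5_center in the frame of doser between 0.082 and 0.15 m) or (horizontal distance between each of ball1_center, ball3_center, ball4_center and doser below 0.056 m and z of ball1_center in the frame of doser between 0.082 and 0.15 m and z of ball3_center in the frame of doser between 0.082 and 0.15 m and z of ball4_center in the frame of doser between 0.082 and 0.15 m) or (horizontal distance between each of ball1_center, ball3_center, ball5_center and doser below 0.056 m and z of ball1_center in the frame of doser between 0.082 and 0.15 m and z of ball3_center in the frame of doser between 0.082 and 0.15 m and z of ball5_center in the frame of doser between 0.082 and 0.15 m) or (horizontal distance between each of ball1_center, ball4_center, ball5_center and doser below 0.056 m and z of ball1_center in the frame of doser between 0.082 and 0.15 m and z of ball4_center in the frame of doser between 0.082 and 0.15 m and z of ball5_center in the frame of doser between 0.082 and 0.15 m) or (horizontal distance between each of ball2_center, ball3_center, ball4_center and doser below 0.056 m and z of ball2_center in the frame of doser between 0.082 and 0.15 m and z of ball3_center in the frame of doser between 0.082 and 0.15 m and z of ball4_center in the frame of doser between 0.082 and 0.15 m) or (horizontal distance between each of ball2_center, ball3_center, ball5_center and doser below 0.056 m and z of ball2_center in the frame of doser between 0.082 and 0.15 m and z of ball3_center in the frame of doser between 0.082 and 0.15 m and z of ball5_center in the frame of doser between 0.082 and 0.15 m) or (horizontal distance between each of ball2_center, ball4_center, ball5_center and doser below 0.056 m and z of ball2_center in the frame of doser between 0.082 and 0.15 m and z of ball4_center in the frame of doser between 0.082 and 0.15 m and z of ball5_center in the frame of doser between 0.082 and 0.15 m) or (horizontal distance between each of ball3_center, ball4_center, ball5_center and doser below 0.056 m and z of ball3_center in the frame of doser between 0.082 and 0.15 m and z of ball4_center in the frame of doser between 0.082 and 0.15 m and z of ball5_center in the frame of doser between 0.082 and 0.15 m)) and value of joint gate below 0.006 m), for 0.2 s.
At the end, for the whole second after the job is handed in: at least three balls are on the doser's chute or in its tray, the gate stands at its marks (54 to 66 mm out) and still, the fingers press on the gate's handle with more than 1 N, the scoop does not touch it, and the scoop stands upright (within 0.2 rad) and still on the bench (((x of ball0_center in the frame of doser between -0.04 and 0.18 m and y of ball0_center in the frame of doser between -0.05 and 0.05 m and z of each of ball0_center, ball1_center, ball2_center in the frame of doser below 0.06 m and x of ball1_center in the frame of doser between -0.04 and 0.18 m and y of ball1_center in the frame of doser between -0.05 and 0.05 m and x of ball2_center in the frame of doser between -0.04 and 0.18 m and y of ball2_center in the frame of doser between -0.05 and 0.05 m) or (x of ball0_center in the frame of doser between -0.04 and 0.18 m and y of ball0_center in the frame of doser between -0.05 and 0.05 m and z of each of ball0_center, ball1_center, ball3_center in the frame of doser below 0.06 m and x of ball1_center in the frame of doser between -0.04 and 0.18 m and y of ball1_center in the frame of doser between -0.05 and 0.05 m and x of ball3_center in the frame of doser between -0.04 and 0.18 m and y of ball3_center in the frame of doser between -0.05 and 0.05 m) or (x of ball0_center in the frame of doser between -0.04 and 0.18 m and y of ball0_center in the frame of doser between -0.05 and 0.05 m and z of each of ball0_center, ball1_center, ball4_center in the frame of doser below 0.06 m and x of ball1_center in the frame of doser between -0.04 and 0.18 m and y of ball1_center in the frame of doser between -0.05 and 0.05 m and x of ball4_center in the frame of doser between -0.04 and 0.18 m and y of ball4_center in the frame of doser between -0.05 and 0.05 m) or (x of ball0_center in the frame of doser between -0.04 and 0.18 m and y of ball0_center in the frame of doser between -0.05 and 0.05 m and z of each of ball0_center, ball1_center, ball5_center in the frame of doser below 0.06 m and x of ball1_center in the frame of doser between -0.04 and 0.18 m and y of ball1_center in the frame of doser between -0.05 and 0.05 m and x of ball5_center in the frame of doser between -0.04 and 0.18 m and y of ball5_center in the frame of doser between -0.05 and 0.05 m) or (x of ball0_center in the frame of doser between -0.04 and 0.18 m and y of ball0_center in the frame of doser between -0.05 and 0.05 m and z of each of ball0_center, ball2_center, ball3_center in the frame of doser below 0.06 m and x of ball2_center in the frame of doser between -0.04 and 0.18 m and y of ball2_center in the frame of doser between -0.05 and 0.05 m and x of ball3_center in the frame of doser between -0.04 and 0.18 m and y of ball3_center in the frame of doser between -0.05 and 0.05 m) or (x of ball0_center in the frame of doser between -0.04 and 0.18 m and y of ball0_center in the frame of doser between -0.05 and 0.05 m and z of each of ball0_center, ball2_center, ball4_center in the frame of doser below 0.06 m and x of ball2_center in the frame of doser between -0.04 and 0.18 m and y of ball2_center in the frame of doser between -0.05 and 0.05 m and x of ball4_center in the frame of doser between -0.04 and 0.18 m and y of ball4_center in the frame of doser between -0.05 and 0.05 m) or (x of ball0_center in the frame of doser between -0.04 and 0.18 m and y of ball0_center in the frame of doser between -0.05 and 0.05 m and z of each of ball0_center, ball2_center, ball5_center in the frame of doser below 0.06 m and x of ball2_center in the frame of doser between -0.04 and 0.18 m and y of ball2_center in the frame of doser between -0.05 and 0.05 m and x of ball5_center in the frame of doser between -0.04 and 0.18 m and y of ball5_center in the frame of doser between -0.05 and 0.05 m) or (x of ball0_center in the frame of doser between -0.04 and 0.18 m and y of ball0_center in the frame of doser between -0.05 and 0.05 m and z of each of ball0_center, ball3_center, ball4_center in the frame of doser below 0.06 m and x of ball3_center in the frame of doser between -0.04 and 0.18 m and y of ball3_center in the frame of doser between -0.05 and 0.05 m and x of ball4_center in the frame of doser between -0.04 and 0.18 m and y of ball4_center in the frame of doser between -0.05 and 0.05 m) or (x of ball0_center in the frame of doser between -0.04 and 0.18 m and y of ball0_center in the frame of doser between -0.05 and 0.05 m and z of each of ball0_center, ball3_center, ball5_center in the frame of doser below 0.06 m and x of ball3_center in the frame of doser between -0.04 and 0.18 m and y of ball3_center in the frame of doser between -0.05 and 0.05 m and x of ball5_center in the frame of doser between -0.04 and 0.18 m and y of ball5_center in the frame of doser between -0.05 and 0.05 m) or (x of ball0_center in the frame of doser between -0.04 and 0.18 m and y of ball0_center in the frame of doser between -0.05 and 0.05 m and z of each of ball0_center, ball4_center, ball5_center in the frame of doser below 0.06 m and x of ball4_center in the frame of doser between -0.04 and 0.18 m and y of ball4_center in the frame of doser between -0.05 and 0.05 m and x of ball5_center in the frame of doser between -0.04 and 0.18 m and y of ball5_center in the frame of doser between -0.05 and 0.05 m) or (x of ball1_center in the frame of doser between -0.04 and 0.18 m and y of ball1_center in the frame of doser between -0.05 and 0.05 m and z of each of ball1_center, ball2_center, ball3_center in the frame of doser below 0.06 m and x of ball2_center in the frame of doser between -0.04 and 0.18 m and y of ball2_center in the frame of doser between -0.05 and 0.05 m and x of ball3_center in the frame of doser between -0.04 and 0.18 m and y of ball3_center in the frame of doser between -0.05 and 0.05 m) or (x of ball1_center in the frame of doser between -0.04 and 0.18 m and y of ball1_center in the frame of doser between -0.05 and 0.05 m and z of each of ball1_center, ball2_center, ball4_center in the frame of doser below 0.06 m and x of ball2_center in the frame of doser between -0.04 and 0.18 m and y of ball2_center in the frame of doser between -0.05 and 0.05 m and x of ball4_center in the frame of doser between -0.04 and 0.18 m and y of ball4_center in the frame of doser between -0.05 and 0.05 m) or (x of ball1_center in the frame of doser between -0.04 and 0.18 m and y of ball1_center in the frame of doser between -0.05 and 0.05 m and z of each of ball1_center, ball2_center, ball5_center in the frame of doser below 0.06 m and x of ball2_center in the frame of doser between -0.04 and 0.18 m and y of ball2_center in the frame of doser between -0.05 and 0.05 m and x of ball5_center in the frame of doser between -0.04 and 0.18 m and y of ball5_center in the frame of doser between -0.05 and 0.05 m) or (x of ball1_center in the frame of doser between -0.04 and 0.18 m and y of ball1_center in the frame of doser between -0.05 and 0.05 m and z of each of ball1_center, ball3_center, ball4_center in the frame of doser below 0.06 m and x of ball3_center in the frame of doser between -0.04 and 0.18 m and y of ball3_center in the frame of doser between -0.05 and 0.05 m and x of ball4_center in the frame of doser between -0.04 and 0.18 m and y of ball4_center in the frame of doser between -0.05 and 0.05 m) or (x of ball1_center in the frame of doser between -0.04 and 0.18 m and y of ball1_center in the frame of doser between -0.05 and 0.05 m and z of each of ball1_center, ball3_center, ball5_center in the frame of doser below 0.06 m and x of ball3_center in the frame of doser between -0.04 and 0.18 m and y of ball3_center in the frame of doser between -0.05 and 0.05 m and x of ball5_center in the frame of doser between -0.04 and 0.18 m and y of ball5_center in the frame of doser between -0.05 and 0.05 m) or (x of ball1_center in the frame of doser between -0.04 and 0.18 m and y of ball1_center in the frame of doser between -0.05 and 0.05 m and z of each of ball1_center, ball4_center, ball5_center in the frame of doser below 0.06 m and x of ball4_center in the frame of doser between -0.04 and 0.18 m and y of ball4_center in the frame of doser between -0.05 and 0.05 m and x of ball5_center in the frame of doser between -0.04 and 0.18 m and y of ball5_center in the frame of doser between -0.05 and 0.05 m) or (x of ball2_center in the frame of doser between -0.04 and 0.18 m and y of ball2_center in the frame of doser between -0.05 and 0.05 m and z of each of ball2_center, ball3_center, ball4_center in the frame of doser below 0.06 m and x of ball3_center in the frame of doser between -0.04 and 0.18 m and y of ball3_center in the frame of doser between -0.05 and 0.05 m and x of ball4_center in the frame of doser between -0.04 and 0.18 m and y of ball4_center in the frame of doser between -0.05 and 0.05 m) or (x of ball2_center in the frame of doser between -0.04 and 0.18 m and y of ball2_center in the frame of doser between -0.05 and 0.05 m and z of each of ball2_center, ball3_center, ball5_center in the frame of doser below 0.06 m and x of ball3_center in the frame of doser between -0.04 and 0.18 m and y of ball3_center in the frame of doser between -0.05 and 0.05 m and x of ball5_center in the frame of doser between -0.04 and 0.18 m and y of ball5_center in the frame of doser between -0.05 and 0.05 m) or (x of ball2_center in the frame of doser between -0.04 and 0.18 m and y of ball2_center in the frame of doser between -0.05 and 0.05 m and z of each of ball2_center, ball4_center, ball5_center in the frame of doser below 0.06 m and x of ball4_center in the frame of doser between -0.04 and 0.18 m and y of ball4_center in the frame of doser between -0.05 and 0.05 m and x of ball5_center in the frame of doser between -0.04 and 0.18 m and y of ball5_center in the frame of doser between -0.05 and 0.05 m) or (x of ball3_center in the frame of doser between -0.04 and 0.18 m and y of ball3_center in the frame of doser between -0.05 and 0.05 m and z of each of ball3_center, ball4_center, ball5_center in the frame of doser below 0.06 m and x of ball4_center in the frame of doser between -0.04 and 0.18 m and y of ball4_center in the frame of doser between -0.05 and 0.05 m and x of ball5_center in the frame of doser between -0.04 and 0.18 m and y of ball5_center in the frame of doser between -0.05 and 0.05 m)) and value of joint gate between 0.054 and 0.066 m and velocity of joint gate between -0.01 and 0.01 m/s and contact force between the fingers and gate above 1 N and contact force between gate and scoop below 0.1 N and linear speed of scoop below 0.02 m/s and height (world z) of scoop_grip between 0.08 and 0.1 m and angle between scoop_grip's own z axis and vertical below 0.2 rad); the arm keeps its last pose, push and grip.
It fails at once if the fingers touch a ball (contact force between the fingers and ball0 above 0.5 N or contact force between the fingers and ball1 above 0.5 N or contact force between the fingers and ball2 above 0.5 N or contact force between the fingers and ball3 above 0.5 N or contact force between the fingers and ball4 above 0.5 N or contact force between the fingers and ball5 above 0.5 N).
It fails at once if a bystander is moved by more than 30 mm (distance of any of glue, tape, jar, driver, offcut, mug, square from where it was at the start of the episode above 0.03 m).
It also fails if it takes over 70 s, if anything falls off the work surface, if the arm or the gripper's body presses on something with over 40 N, if the wrist force passes 120 N, or if a joint passes its speed limit or range.

ROBOT

A 6-joint arm with a two-finger parallel gripper is mounted at the origin on the work surface. World frame = base frame: x ahead of the robot, y to its left, z up, the work surface at z = 0. Lengths are in mm, angles in rad, forces in N, time in s.
With the tool pointing down it reaches from about 350 to 975 mm from the base axis. Payload 7.1 kg.
Tool frame: the origin (TCP) lies between the finger pads; the fingertips stand 8 mm ahead of it and the grasp point (between the pads) lies 11 mm behind it; x points along the fingers, y is the direction in which the jaws open and shut, and the axes are right-handed (so a half turn about x gives the same grasp; the last joint's range is limited). The gripper opens to 88 mm and grips with 3 to 60 N. Pads are 20 mm wide; open, the fingers measure 115 mm over their backs; the gripper's body (75 mm by 178 mm) begins 61 mm behind the grasp point.
Start: joints at [1.172, 0.423, 1.63, -0, 1.089, -0.019], TCP at [231.677, 580.457, 230.675] pointing down, gripper open.
Joint ranges: [-3, 3], [-0.9, 2.11], [0.09, 2.58], [-1.31, 4.45], [0.11, 2.69], [-2.54, 2.54]. Speed limits (rad/s): [2.39, 2.39, 3.01, 3.14, 3.14, 3.14].

INTERFACE

Orientations are given as a rotation vector (axis times angle).
In Python, from workcell import ctrl gives the robot as it stands.
- The arm moves only by the tool apply_moves, never from a script. Its argument "increments" is a list of rows, each an object with "gripper": the opening in per cent of the stroke, from 0 (shut) to 100 (fully open); "delta_pos": the shift along the tool's x, y, z in cm, a list of three; "dr": the turn, a rotation vector about the tool's x, y, z in rad, a list of three. In form: [{"gripper": gripper, "delta_pos": [dx, dy, dz], "dr": [ax, ay, az]}, ...]. A call has exactly 5 rows; each row shifts and turns the commanded pose from where the row before left it, along the tool's axes as they then stand; what a row does not reach is not made up. A row lasts 1/12 s, in which the tool goes at most 41.7 mm and 7.16 degrees, less where a joint would pass 70% of its speed; a pose out of reach is approached as far as the arm can. A call with a gripper value outside its range is refused whole. The fingers move at their own pace and stop on an object; the grip force is fixed at half the most. Time passes only in rows, so rows that do not move let the fingers close, or fill a call up. It gives the time, the measured TCP pose, the force and the opening at its end, in the units of the state.
- ctrl.get_obs(): the state, without advancing time (a new reading comes with each control period).
- ctrl.get_image(name): name is "side" or "top" or "wrist"; returns a dict with "img" (400x640x3 uint8, red, green, blue), "range_z" (400x640 float32, mm along the optical axis (not along the pixel's ray), 0 where there is no reading), "mtx" (3x3 intrinsics, pixels), "rvec" (rotation vector, rad) and "tvec" (3), from world to camera coordinates, as OpenCV has them. Camera axes: x right, y down, z forward; pixel columns grow to the right and rows downward; lengths in mm; the calibration is good to about 2 mm. A picture is of the moment at which its call begins.
- ctrl.close_job(): hands the job in, once; it reports no verdict.
The state is a dict: "t": time; "qpos": joint angles; "qvel": joint speeds; "joint_torque": joint torques, N m; "ee_pos": TCP position; "orientation": TCP orientation; "ft_force": force on the tool from outside, world axes, zero at the start; "moment": the same for the moment, N m; "width": finger opening in mm.
Only numpy, scipy, OpenCV 4.12 (cv2) and the standard library are available. Lean on these libraries where they do the work, as an engineer would, in place of code of your own. Each camera call takes 0.05 s, during which the arm holds its last target. There are 200 camera calls.

## Working session

There is one attempt and no reset: what is moved stays moved. The work goes in short steps, Python scripts to look and compute and a tool call to move; the robot and the scene stay as the last step left them, time stands still between calls to the robot, and variables do not carry over. Pictures are saved under pics/ and viewed, about 8 in all and at most 12, crops included, and the job is handed in when it is done.

Besides the shell and the picture viewer there is one more tool, called after ">>>" as name(argument=value, ...), one argument or row to a line, values as JSON. apply_moves: Moves the arm, as the interface text tells. Its arguments: {"type":"object","properties":{"increments":{"type":"array","items":{"type":"object","properties":{"gripper":{"type":"number"},"delta_pos":{"type":"array","items":{"type":"number"}},"dr":{"type":"array","items":{"type":"number"}}}}}},"required":["increments"]}

```bash
mkdir -p pics; ls
cat > h.py <<'E'
import numpy as np,cv2
from scipy.spatial.transform import Rotation as R
from workcell import ctrl
def grab(n):
    d=ctrl.get_image(n); np.savez(''+n+'.npz',**d); return d
def load(n): return dict(np.load(''+n+'.npz'))
def world(d):
    K=d['mtx'];z=d['range_z'].astype(float);v,u=np.mgrid[:z.shape[0],:z.shape[1]]
    P=np.dstack([(u-K[0,2])/K[0,0]*z,(v-K[1,2])/K[1,1]*z,z])
    Rm=cv2.Rodrigues(np.array(d['rvec'],float))[0]
    W=(P-np.array(d['tvec'],float).ravel())@Rm
    W[z==0]=np.nan
    return W
def save(d,name): cv2.imwrite('pics/'+name,d['img'][...,::-1])
E
python3 - <<'E'
from h import *
print(ctrl.get_obs())
ims=[]
for n in('top','side'):
    d=grab(n);ims.append(d['img']);print(n,d['mtx'],d['rvec'],d['tvec'])
cv2.imwrite('pics/top0.png',cv2.resize(ims[0],(800,500))[...,::-1]);cv2.imwrite('pics/side0.png',cv2.resize(ims[1],(800,500))[...,::-1])
E
```

```text
pics
{'t': 0.0, 'qpos': array([ 1.17198154e+00,  4.23836691e-01,  1.63067926e+00, -2.34092009e-06,
        1.08858781e+00, -1.89868657e-02]), 'qvel': array([ 0.00068818, -0.0014205 ,  0.00015208, -0.00085461,  0.00047094,
       -0.0004185 ]), 'joint_torque': array([-2.60797897e-04, -5.44620645e+01, -2.73670363e+01,  6.44247676e-02,
        2.26279499e-02, -1.37142110e-04]), 'ee_pos': array([231.48595518, 579.97277525, 229.9084938 ]), 'orientation': array([ 0.29683629,  1.55048949, -0.29917058]), 'ft_force': array([ 0.48829098,  0.24345845, -0.10695954]), 'moment': array([ 9.00047597e-05, -2.63971469e-02, -5.70573205e-03]), 'width': 87.82282254402712}
top [[497.44979198   0.         313.59380972]
 [  0.         497.44979198 199.99074776]
 [  0.           0.           1.        ]] [ 2.15726987 -2.1541134   0.14039486] [  16.4575606   571.22145724 1619.20347126]
side [[465.69400329   0.         319.084194  ]
 [  0.         465.69400329 203.11705544]
 [  0.           0.           1.        ]] [ 2.23432518 -0.74113629  0.31655781] [-443.27365683  311.27110971 1073.07571421]
```

View pics/top0.png

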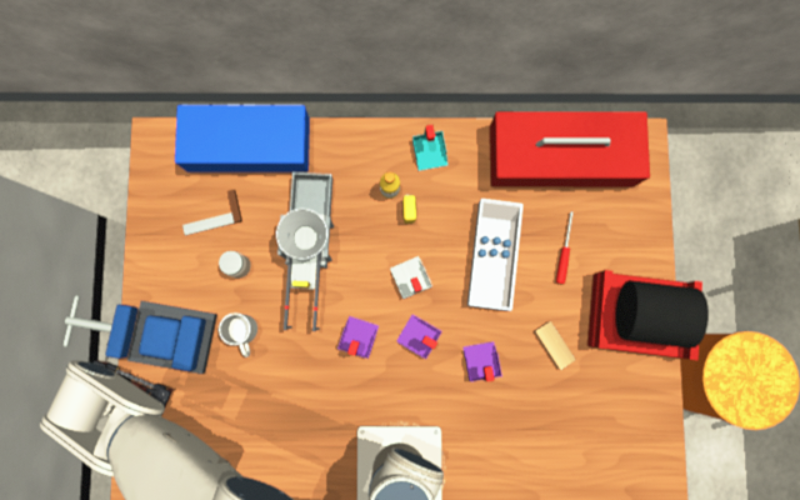

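View pics/side0.png

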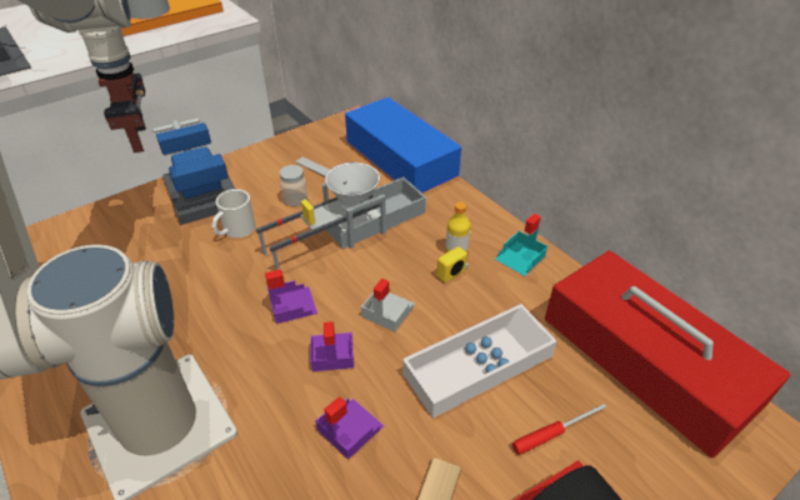

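The top view (800 wide) shows the real grey-white scoop at (410,277), with its red grip at (415,285). The bin is at (495,255) with six balls at (495,247), the doser funnel is at (303,235) and the yellow tab is at (300,284). The purple and turquoise scoops are decoys.

```bash
cat > m.py <<'E'
from h import *
def reg(n,box):
    d=load(n);W=world(d);H=cv2.cvtColor(d['img'],cv2.COLOR_RGB2HSV)
    x0,y0,x1,y1=[int(a/1.25) for a in box]
    return W[y0:y1,x0:x1].reshape(-1,3),H[y0:y1,x0:x1].reshape(-1,3).astype(int)
def rect(P): 
    r=cv2.minAreaRect(P[:,:2].astype(np.float32)); return r
E
python3 - <<'E'
from m import *
# bin
for n,b in(('top',(455,190,530,320)),('side',(395,300,565,420))):
    W,H=reg(n,b);w=W[(W[:,2]>42)&(W[:,2]<58)&(H[:,1]<60)]
    print(n,'bin rim',len(w),rect(w),np.median(w[:,2]))
    bl=W[(H[:,0]>95)&(H[:,0]<120)&(H[:,1]>90)&(W[:,2]>5)&(W[:,2]<45)]
    m=((H[:,0]>95)&(H[:,0]<120)&(H[:,1]>90)); print('balls px',m.sum(),bl.round(0).tolist()[:60] if n=='top' else '')
for n,b in(('top',(265,195,335,265)),('side',(315,155,385,215))):
    W,H=reg(n,b);w=W[(W[:,2]>146)&(W[:,2]<158)]
    print(n,'rim',len(w),np.nanmedian(w[:,2]),cv2.minEnclosingCircle(w[:,:2].astype(np.float32)))
for n,b in(('top',(285,275,315,295)),('side',(298,195,320,230))):
    W,H=reg(n,b);w=W[(H[:,0]>18)&(H[:,0]<35)&(H[:,1]>120)&(W[:,2]>70)&(W[:,2]<135)]
    print(n,'tab',len(w),np.nanmin(w,0),np.nanmax(w,0)); 
for n,b in(('top',(400,270,430,300)),('side',(365,275,395,305))):
    W,H=reg(n,b);w=W[((H[:,0]<8)|(H[:,0]>172))&(H[:,1]>120)&(W[:,2]>60)]
    t=w[w[:,2]>100]
    print(n,'grip',len(w),np.nanmin(w,0),np.nanmax(w,0),len(t),rect(t))
for n,b in(('top',(385,250,440,305)),('side',(350,275,420,335))):
    W,H=reg(n,b);w=W[(H[:,1]<70)&(W[:,2]>20)&(W[:,2]<45)]
    print(n,'scoop walls',len(w),rect(w)); print(w.round(0).tolist() if n=='top' else '')
# rails dark
W,H=reg('top',(275,285,330,340));w=W[(W[:,2]>74)&(W[:,2]<90)]
print('rails',len(w),w.round(0).tolist())
import cv2
a=load('top')['img'][150:262,210:430];cv2.imwrite('pics/c1.png',cv2.resize(a,(792,403),interpolation=cv2.INTER_CUBIC)[...,::-1])
E
```

```text
top bin rim 578 ((562.9632568359375, -256.5443420410156), (114.26521301269531, 286.44561767578125), 82.67597961425781) 49.10426584412546
balls px 107 [[607.0, -226.0, 24.0], [607.0, -229.0, 26.0], [605.0, -231.0, 35.0], [608.0, -237.0, 18.0], [607.0, -263.0, 27.0], [606.0, -265.0, 31.0], [605.0, -227.0, 16.0], [602.0, -228.0, 33.0], [603.0, -233.0, 26.0], [603.0, -236.0, 27.0], [603.0, -259.0, 31.0], [604.0, -264.0, 22.0], [603.0, -266.0, 30.0], [603.0, -269.0, 27.0], [600.0, -226.0, 28.0], [599.0, -228.0, 33.0], [599.0, -232.0, 30.0], [600.0, -236.0, 23.0], [600.0, -256.0, 24.0], [600.0, -259.0, 29.0], [599.0, -262.0, 32.0], [600.0, -266.0, 27.0], [600.0, -269.0, 29.0], [600.0, -293.0, 26.0], [596.0, -225.0, 29.0], [596.0, -229.0, 29.0], [597.0, -233.0, 24.0], [597.0, -236.0, 27.0], [596.0, -256.0, 29.0], [597.0, -259.0, 26.0], [597.0, -263.0, 24.0], [596.0, -266.0, 29.0], [597.0, -269.0, 27.0], [596.0, -286.0, 28.0], [597.0, -289.0, 27.0], [597.0, -293.0, 26.0], [597.0, -297.0, 24.0], [594.0, -260.0, 24.0], [593.0, -263.0, 25.0], [594.0, -267.0, 20.0], [593.0, -283.0, 25.0], [594.0
[... 6611 characters left out ...]
5.0, 293.0, 82.0], [375.0, 290.0, 81.0], [375.0, 286.0, 84.0], [375.0, 220.0, 81.0], [375.0, 216.0, 85.0], [375.0, 213.0, 85.0], [372.0, 293.0, 85.0], [372.0, 291.0, 78.0], [372.0, 286.0, 84.0], [372.0, 220.0, 80.0], [372.0, 217.0, 80.0], [372.0, 213.0, 83.0], [369.0, 293.0, 84.0], [369.0, 290.0, 78.0], [369.0, 287.0, 78.0], [369.0, 220.0, 84.0], [369.0, 217.0, 81.0], [369.0, 213.0, 84.0], [366.0, 290.0, 81.0], [366.0, 288.0, 74.0], [366.0, 219.0, 86.0], [366.0, 216.0, 86.0], [366.0, 213.0, 82.0], [363.0, 293.0, 82.0], [363.0, 290.0, 79.0], [363.0, 287.0, 80.0], [363.0, 220.0, 82.0], [363.0, 217.0, 77.0], [363.0, 214.0, 78.0], [360.0, 220.0, 81.0], [360.0, 217.0, 79.0], [360.0, 214.0, 75.0]]
```

View pics/c1.png

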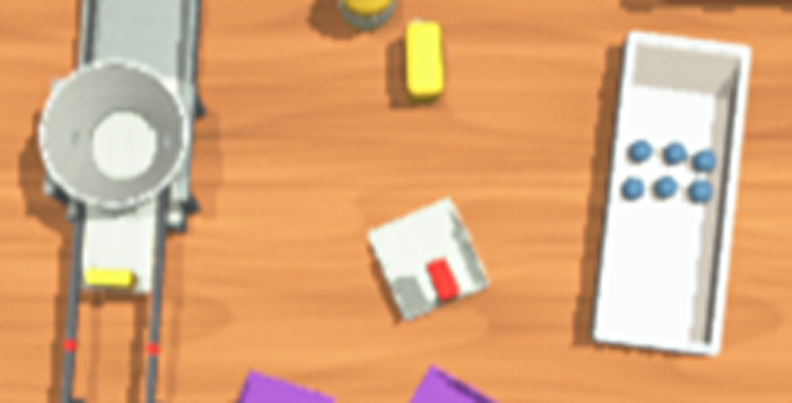

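Measured so far:
- **Bin:** centre about (561,-257), yaw -7.4°.
- **Doser axis:** about (597.5,243), yaw -2.4°.
- **Tab:** about (476,249).
- **Scoop grip:** (475.5,-44), yaw 24.5°.

These agree with the sizes given, so next is planning the approach.

```bash
cat >> h.py <<'E'
def down(phi_deg,pitch_deg=0.,head=None):
    """tool x down, jaw y at heading phi; pitch>0 tips nose down about the axis left of heading 'head' (default phi)"""
    p=np.radians(phi_deg);M=np.array([[0,0,-1],[np.cos(p),np.sin(p),0],[np.sin(p),-np.cos(p),0]]).T
    h=np.radians(phi_deg if head is None else head)
    return R.from_rotvec(np.radians(pitch_deg)*np.array([-np.sin(h),np.cos(h),0]))*R.from_matrix(M)
def cur():
    o=ctrl.get_obs();return np.array(o['ee_pos']),R.from_rotvec(o['orientation'])
def plan(p1,R1,n=None,start=None):
    p0,R0=start or cur()
    dv=(R0.inv()*R1).as_rotvec();L=np.linalg.norm(p1-p0);A=np.linalg.norm(dv)
    m=max(int(np.ceil(L/40)),int(np.ceil(A/.12)),1);n=n or m
    print('L %.1f A %.3f need %d rows, using %d; dr/row %s'%(L,A,m,n,(dv/n).round(4)))
    for i in range(n):
        Rk=R0*R.from_rotvec(dv*i/n);print(i+1,(Rk.inv().apply((p1-p0)/n)/10).round(2).tolist())
def stat():
    o=ctrl.get_obs();p,r=cur();M=r.as_matrix()
    print('t %.2f p %s w %.1f F %s q %s'%(o['t'],o['ee_pos'].round(1),o['width'],o['ft_force'].round(1),o['qpos'].round(2)))
    print('toolx',M[:,0].round(3),'jaw heading %.1f'%np.degrees(np.arctan2(M[1,1],M[0,1])))
    return o
E
python3 - <<'E'
from h import *
stat()
plan(np.array([475.5,-44,230.]),down(24.5))
plan(np.array([475.5,-44,230.]),down(204.5))
E
```

```text
t 0.10 p [231.5 580.  229.9] w 87.8 F [ 1.   0.4 -0.4] q [ 1.17  0.42  1.63 -0.    1.09 -0.02]
toolx [-0.001 -0.001 -1.   ] jaw heading 68.2
L 670.0 A 0.763 need 17 rows, using 17; dr/row [0.0449 0.     0.0001]
1 [0.0, -2.88, 2.69]
2 [0.0, -2.75, 2.82]
3 [0.0, -2.62, 2.94]
4 [0.0, -2.49, 3.06]
5 [0.0, -2.35, 3.16]
6 [0.0, -2.21, 3.27]
7 [0.0, -2.06, 3.36]
8 [0.0, -1.9, 3.45]
9 [0.0, -1.75, 3.53]
10 [0.0, -1.59, 3.61]
11 [0.0, -1.42, 3.68]
12 [0.0, -1.26, 3.74]
13 [0.0, -1.09, 3.79]
14 [0.0, -0.92, 3.83]
15 [0.0, -0.74, 3.87]
16 [0.0, -0.57, 3.9]
17 [-0.0, -0.39, 3.92]
L 670.0 A 2.378 need 20 rows, using 20; dr/row [-1.189e-01 -1.000e-04  0.000e+00]
1 [0.0, -2.45, 2.29]
2 [0.0, -2.7, 1.98]
3 [0.0, -2.92, 1.65]
4 [0.0, -3.09, 1.29]
5 [0.0, -3.22, 0.92]
6 [0.0, -3.31, 0.53]
7 [0.0, -3.35, 0.13]
8 [0.0, -3.34, -0.27]
9 [0.0, -3.28, -0.66]
10 [0.0, -3.18, -1.05]
11 [0.0, -3.04, -1.42]
12 [0.0, -2.85, -1.77]
13 [0.0, -2.62, -2.09]
14 [0.0, -2.35, -2.39]
15 [0.0, -2.05, -2.65]
16 [0.0, -1.72, -2.87]
17 [0.0, -1.37, -3.06]
18 [0.0, -1.0, -3.2]
19 [0.0, -0.61, -3.29]
20 [0.0, -0.21, -3.34]
```

>>> apply_moves(
  increments=[
    {"gripper":100,"delta_pos":[0,-2.27,2.47],"dr":[0.038,0,0]},
    {"gripper":100,"delta_pos":[0,-2.27,2.47],"dr":[0.038,0,0]},
    {"gripper":100,"delta_pos":[0,-2.27,2.47],"dr":[0.038,0,0]},
    {"gripper":100,"delta_pos":[0,-2.27,2.47],"dr":[0.038,0,0]},
    {"gripper":100,"delta_pos":[0,-2.27,2.47],"dr":[0.038,0,0]},
  ],
)

```text
t: 0.52
ee_pos: [292.7, 422.8, 230.3]
orientation: [0.447, 1.524, -0.448]
ft_force: [0.7, 0.1, 0.5]
width: 88.1
```

>>> apply_moves(
  increments=[
    {"gripper":100,"delta_pos":[0,-1.76,2.85],"dr":[0.038,0,0]},
    {"gripper":100,"delta_pos":[0,-1.76,2.85],"dr":[0.038,0,0]},
    {"gripper":100,"delta_pos":[0,-1.76,2.85],"dr":[0.038,0,0]},
    {"gripper":100,"delta_pos":[0,-1.76,2.85],"dr":[0.038,0,0]},
    {"gripper":100,"delta_pos":[0,-1.76,2.85],"dr":[0.038,0,0]},
  ],
)

```text
t: 0.93
ee_pos: [353.5, 267.1, 230.6]
orientation: [0.595, 1.488, -0.595]
ft_force: [0.5, -0.1, -0.8]
width: 87.8
```

>>> apply_moves(
  increments=[
    {"gripper":100,"delta_pos":[0,-1.19,3.13],"dr":[0.038,0,0]},
    {"gripper":100,"delta_pos":[0,-1.19,3.13],"dr":[0.038,0,0]},
    {"gripper":100,"delta_pos":[0,-1.19,3.13],"dr":[0.038,0,0]},
    {"gripper":100,"delta_pos":[0,-1.19,3.13],"dr":[0.038,0,0]},
    {"gripper":100,"delta_pos":[0,-1.19,3.13],"dr":[0.038,0,0]},
  ],
)

```text
t: 1.35
ee_pos: [414.3, 111.2, 230.6]
orientation: [0.742, 1.44, -0.742]
ft_force: [0.6, 0.3, 0.4]
width: 87.8
```

>>> apply_moves(
  increments=[
    {"gripper":100,"delta_pos":[0,-0.58,3.3],"dr":[0.038,0,0]},
    {"gripper":100,"delta_pos":[0,-0.58,3.3],"dr":[0.038,0,0]},
    {"gripper":100,"delta_pos":[0,-0.58,3.3],"dr":[0.038,0,0]},
    {"gripper":100,"delta_pos":[0,-0.58,3.3],"dr":[0.038,0,0]},
    {"gripper":100,"delta_pos":[0,-0.58,3.3],"dr":[0.038,0,0]},
  ],
)

```text
t: 1.77
ee_pos: [474.9, -44.8, 230.6]
orientation: [0.888, 1.382, -0.888]
ft_force: [0.1, -0.2, 0.4]
width: 88.1
```

Run:
```python
from h import *
stat()
d=grab('wrist');W=world(d);H=cv2.cvtColor(d['img'],cv2.COLOR_RGB2HSV)
save(d,'w1.png')
g=W[((H[...,0]<8)|(H[...,0]>172))&(H[...,1]>120)&(W[...,2]>100)&(W[...,2]<116)]
c=np.median(g,0);g=g[np.linalg.norm(g-c,axis=1)<40];print('grip top',len(g),cv2.minAreaRect(g[:,:2].astype(np.float32)),np.median(g[:,2]))
```

```text
t 1.77 p [474.9 -44.8 230.6] w 88.1 F [ 0.1 -0.2  0.4] q [-0.12  0.21  1.95  0.    0.99 -0.55]
toolx [-0.  0. -1.] jaw heading 24.6
grip top 832 ((330.1826171875, -73.76470947265625), (36.220970153808594, 20.220722198486328), 59.35646057128906) 106.69441041739415
```

View pics/w1.png

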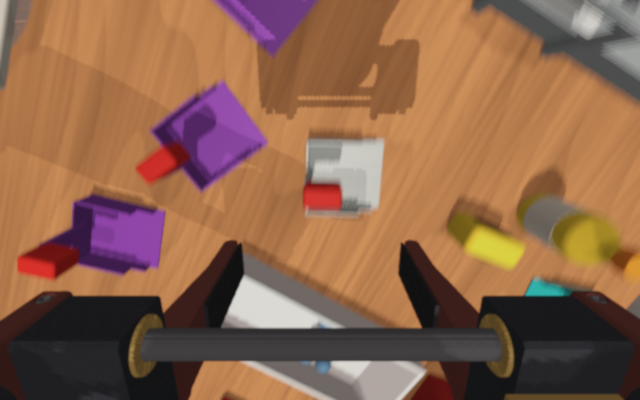

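The wrist view shows the real scoop's red grip at (322,197), aligned with the jaws and with its lip to the right. My fit picked a decoy, so I'm refitting near the target.

Run:
```python
from h import *
d=load('wrist');W=world(d);H=cv2.cvtColor(d['img'],cv2.COLOR_RGB2HSV)
m=((H[...,0]<8)|(H[...,0]>172))&(H[...,1]>120)&(W[...,2]>102)&(W[...,2]<114)&(abs(W[...,0]-476)<35)&(abs(W[...,1]+44)<35)
g=W[m];r=cv2.minAreaRect(g[:,:2].astype(np.float32));print(len(g),r,np.median(g[:,2]))
c=np.array([*r[0]]);print(c)
plan(np.array([*c,101.]),down(24.5))
```

```text
793 ((475.8218994140625, -40.6180305480957), (34.97265625, 20.347604751586914), 22.48831558227539) 106.80620417459703
[475.82189941 -40.61803055]
L 130.1 A 0.004 need 4 rows, using 4; dr/row [-0.0006  0.0007 -0.0002]
1 [3.25, 0.06, -0.21]
2 [3.25, 0.06, -0.21]
3 [3.25, 0.06, -0.21]
4 [3.25, 0.06, -0.2]
```

>>> apply_moves(
  increments=[
    {"gripper":100,"delta_pos":[3.0,0.04,-0.05],"dr":[0.004,0,0]},
    {"gripper":100,"delta_pos":[3.0,0.04,-0.05],"dr":[0.004,0,0]},
    {"gripper":100,"delta_pos":[3.0,0.04,-0.05],"dr":[0.004,0,0]},
    {"gripper":100,"delta_pos":[3.0,0.04,-0.05],"dr":[0.004,0,0]},
    {"gripper":100,"delta_pos":[2.86,0,0],"dr":[0,0,0]},
  ],
)

```text
t: 2.23
ee_pos: [474.9, -40.6, 80.6]
orientation: [0.899, 1.377, -0.899]
ft_force: [0.2, -0.4, 0.0]
width: 88.1
```

>>> apply_moves(
  increments=[
    {"gripper":100,"delta_pos":[0,0,0],"dr":[0,0,0]},
    {"gripper":0,"delta_pos":[0,0,0],"dr":[0,0,0]},
    {"gripper":0,"delta_pos":[0,0,0],"dr":[0,0,0]},
    {"gripper":0,"delta_pos":[0,0,0],"dr":[0,0,0]},
    {"gripper":0,"delta_pos":[0,0,0],"dr":[0,0,0]},
  ],
)

```text
t: 2.65
ee_pos: [476.5, -40.7, 83.8]
orientation: [0.899, 1.374, -0.897]
ft_force: [0.2, -0.5, 0.4]
width: 64.5
```

>>> apply_moves(
  increments=[
    {"gripper":0,"delta_pos":[0,0,0],"dr":[0,0,0]},
    {"gripper":0,"delta_pos":[0,0,0],"dr":[0,0,0]},
    {"gripper":0,"delta_pos":[0,0,0],"dr":[0,0,0]},
    {"gripper":0,"delta_pos":[0,0,0],"dr":[0,0,0]},
    {"gripper":0,"delta_pos":[0,0,0],"dr":[0,0,0]},
  ],
)

```text
t: 3.07
ee_pos: [475.4, -40.6, 82.4]
orientation: [0.898, 1.377, -0.898]
ft_force: [-0.7, 0.3, 4.3]
width: 36.0
```

Run:
```python
from h import *
stat()
```

```text
t 3.07 p [475.4 -40.6  82.4] w 36.0 F [-0.7  0.3  4.3] q [-0.11  0.46  2.04 -0.    0.64 -0.53]
toolx [ 0. -0. -1.] jaw heading 23.8
```

>>> apply_moves(
  increments=[
    {"gripper":0,"delta_pos":[-1.5,0,0],"dr":[0,0,0]},
    {"gripper":0,"delta_pos":[-2.6,0,0],"dr":[0,0,0]},
    {"gripper":0,"delta_pos":[-2.6,0,0],"dr":[0,0,0]},
    {"gripper":0,"delta_pos":[-2.6,0,0],"dr":[0,0,0]},
    {"gripper":0,"delta_pos":[-2.6,0,0],"dr":[0,0,0]},
  ],
)

```text
t: 3.48
ee_pos: [474.7, -40.6, 202.0]
orientation: [0.898, 1.378, -0.899]
ft_force: [1.3, 0.4, -0.5]
width: 36.0
```

Run:
```python
from h import *
stat()
plan(np.array([470,-245,201.]),down(-7.4),10)
```

```text
t 3.48 p [474.7 -40.6 202. ] w 36.0 F [ 1.3  0.4 -0.5] q [-0.11  0.25  1.97 -0.    0.92 -0.53]
toolx [-0.001  0.    -1.   ] jaw heading 23.8
L 204.5 A 0.544 need 6 rows, using 10; dr/row [ 0.0544 -0.      0.0001]
1 [0.01, -0.87, 1.85]
2 [0.01, -0.77, 1.9]
3 [0.01, -0.66, 1.94]
4 [0.01, -0.55, 1.97]
5 [0.01, -0.45, 2.0]
6 [0.01, -0.34, 2.02]
7 [0.01, -0.23, 2.03]
8 [0.01, -0.12, 2.04]
9 [0.01, -0.01, 2.04]
10 [0.01, 0.11, 2.04]
```

>>> apply_moves(
  increments=[
    {"gripper":0,"delta_pos":[0,-0.87,1.85],"dr":[0.0544,0,0]},
    {"gripper":0,"delta_pos":[0,-0.77,1.9],"dr":[0.0544,0,0]},
    {"gripper":0,"delta_pos":[0,-0.66,1.94],"dr":[0.0544,0,0]},
    {"gripper":0,"delta_pos":[0,-0.55,1.97],"dr":[0.0544,0,0]},
    {"gripper":0,"delta_pos":[0,-0.45,2.0],"dr":[0.0544,0,0]},
  ],
)

```text
t: 3.9
ee_pos: [472.5, -143.7, 200.9]
orientation: [1.105, 1.273, -1.105]
ft_force: [0.9, -0.3, -1.7]
width: 35.8
```

>>> apply_moves(
  increments=[
    {"gripper":0,"delta_pos":[0,-0.34,2.02],"dr":[0.0544,0,0]},
    {"gripper":0,"delta_pos":[0,-0.23,2.03],"dr":[0.0544,0,0]},
    {"gripper":0,"delta_pos":[0,-0.12,2.04],"dr":[0.0544,0,0]},
    {"gripper":0,"delta_pos":[0,-0.01,2.04],"dr":[0.0544,0,0]},
    {"gripper":0,"delta_pos":[0,0.11,2.04],"dr":[0.0544,0,0]},
  ],
)

```text
t: 4.32
ee_pos: [470.0, -246.0, 200.7]
orientation: [1.306, 1.145, -1.306]
ft_force: [1.3, 0.1, -0.9]
width: 35.8
```

Run:
```python
from h import *
stat()
T=grab('top');S=grab('side');Wr=grab('wrist')
p,_=cur()
a=np.radians(-7.4);ex=np.array([np.cos(a),np.sin(a)]);ey=np.array([-np.sin(a),np.cos(a)])
for n,d in(('top',T),('side',S),('wrist',Wr)):
    W=world(d);H=cv2.cvtColor(d['img'],cv2.COLOR_RGB2HSV)
    m=(W[...,2]>118)&(W[...,2]<160)&(H[...,1]<60)&(H[...,2]>100)&(np.hypot(W[...,0]-p[0],W[...,1]-p[1])<110)
    g=W[m]; 
    if len(g)<5: print(n,len(g));continue
    q=g[:,:2]-p[:2];l=np.c_[q@ex,q@ey];print(n,len(g),'x',np.percentile(l[:,0],[1,99]).round(1),'y',np.percentile(l[:,1],[1,50,99]).round(1),cv2.minAreaRect(q.astype(np.float32)))
    # bin rim in bin frame
    m=(W[...,2]>42)&(W[...,2]<56)&(H[...,1]<60)&(abs(W[...,0]-561)<170)&(abs(W[...,1]+257)<90)
    g=W[m][:,:2]-[561.5,-257];l=np.c_[g@ex,g@ey];print(n,'bin',len(l),'x',np.percentile(l[:,0],[0.5,99.5]).round(1),'y',np.percentile(l[:,1],[0.5,99.5]).round(1))
    b=W[(H[...,0]>95)&(H[...,0]<120)&(H[...,1]>90)&(W[...,2]>5)&(W[...,2]<45)&(abs(W[...,0]-561)<150)&(abs(W[...,1]+257)<60)]
    if len(b)>12:
        l=np.c_[(b[:,:2]-[561.5,-257])@ex,(b[:,:2]-[561.5,-257])@ey].astype(np.float32)
        print(n,'balls',cv2.kmeans(l,6,None,(3,100,.01),20,cv2.KMEANS_PP_CENTERS)[2].round(1).tolist() if n!='side' else len(l))
a=np.hstack([cv2.resize(T['img'][130:280,290:460],(400,353)),cv2.resize(Wr['img'],(400,353))]);cv2.imwrite('pics/c2.png',a[...,::-1])
```

```text
t 4.32 p [ 470.  -246.   200.7] w 35.8 F [ 1.3  0.1 -0.9] q [-0.5   0.33  1.86  0.    0.96 -0.37]
toolx [-0.001  0.    -1.   ] jaw heading -7.6
top 172 x [-14.4  74.2] y [ 8.1 29.7 41. ] ((34.955570220947266, 25.233190536499023), (31.14459228515625, 93.23929595947266), 72.81543731689453)
top bin 383 x [-139.7  143.5] y [-55.   57.3]
top balls [[2.700000047683716, 32.29999923706055], [40.099998474121094, 1.399999976158142], [36.5, 31.100000381469727], [5.800000190734863, 4.199999809265137], [36.20000076293945, -4.599999904632568], [-2.4000000953674316, 37.0]]
side 946 x [-17.2  72.3] y [-49.7 -15.2  34.2] ((26.69464874267578, -11.266654968261719), (85.94898223876953, 91.7279281616211), 81.2020492553711)
side bin 1032 x [-145.   141.5] y [-58.4  56. ]
side balls 132
wrist 9375 x [-15.6  72.4] y [-41.5   6.   40.7] ((27.73016357421875, -4.92388916015625), (84.53889465332031, 90.32625579833984), 81.87767791748047)
wrist bin 6026 x [-143.7  140.8] y [-52.8  58.8]
wrist balls [[33.79999923706055, 33.900001525878906], [30.5, 1.100000023841858], [-1.7000000476837158, 36.900001525878906], [36.099998474121094, -24.100000381469727], [26.700000762939453, -26.0], [39.599998474121094, 3.299999952316284]]
```

View pics/c2.png

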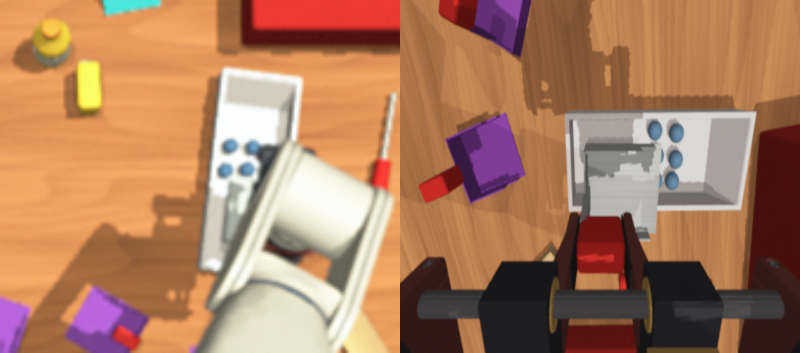

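The scoop hangs centred on the tool (y -41.5 to +40.7) and over the free half of the bin, with the balls at about (615-680,130-180) in the wrist half of the picture. Next I lower it in.

>>> apply_moves(
  increments=[
    {"gripper":0,"delta_pos":[2.6,0,-0.12],"dr":[0,0,0]},
    {"gripper":0,"delta_pos":[2.6,0,-0.11],"dr":[0,0,0]},
    {"gripper":0,"delta_pos":[2.6,0,0],"dr":[0,0,0]},
    {"gripper":0,"delta_pos":[2.2,0,0],"dr":[0,0,0]},
    {"gripper":0,"delta_pos":[0.8,0,0],"dr":[0,0,0]},
  ],
)

```text
t: 4.88
ee_pos: [468.8, -240.7, 90.2]
orientation: [1.302, 1.152, -1.305]
ft_force: [-0.1, 0.3, -0.8]
width: 35.8
```

>>> apply_moves(
  increments=[
    {"gripper":0,"delta_pos":[0.3,0,0],"dr":[0,0,0]},
    {"gripper":0,"delta_pos":[0,0,0],"dr":[0,0,0]},
    {"gripper":0,"delta_pos":[0,0,0],"dr":[0,0,0]},
    {"gripper":0,"delta_pos":[0,0,0],"dr":[0,0,0]},
    {"gripper":0,"delta_pos":[0,0,0],"dr":[0,0,0]},
  ],
)

```text
t: 5.3
ee_pos: [471.5, -243.2, 91.3]
orientation: [1.304, 1.143, -1.302]
ft_force: [-0.3, -0.4, -1.1]
width: 35.8
```

Run:
```python
from h import *
stat()
S=grab('side')
a=S['img'][220:350,300:460];cv2.imwrite('pics/c3.png',cv2.resize(a,(640,520),interpolation=cv2.INTER_CUBIC)[...,::-1])
```

```text
t 5.30 p [ 471.5 -243.2   91.3] w 35.8 F [-0.3 -0.4 -1.1] q [-0.5   0.49  1.92 -0.    0.72 -0.37]
toolx [ 0.002 -0.001 -1.   ] jaw heading -7.4
```

View pics/c3.png

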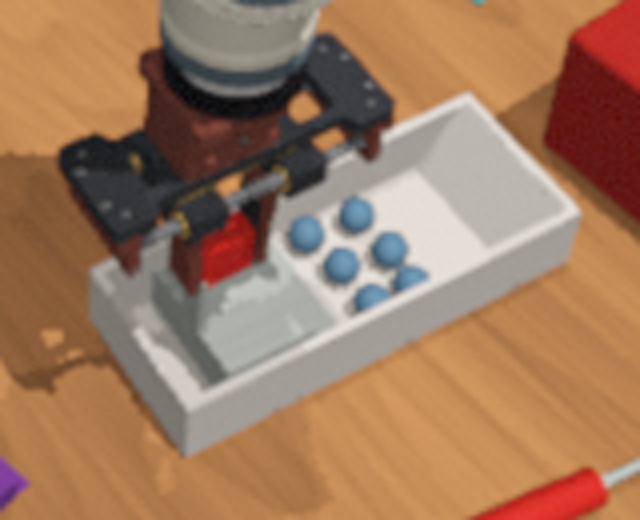

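The scoop is in the bin's free half with its lip just short of the balls. I'll ease it down to the floor.

>>> apply_moves(
  increments=[
    {"gripper":0,"delta_pos":[0.15,0,0],"dr":[0,0,0]},
    {"gripper":0,"delta_pos":[0.15,0,0],"dr":[0,0,0]},
    {"gripper":0,"delta_pos":[0,0,0],"dr":[0,0,0]},
    {"gripper":0,"delta_pos":[0,0,0],"dr":[0,0,0]},
    {"gripper":0,"delta_pos":[0,0,0],"dr":[0,0,0]},
  ],
)

```text
t: 5.77
ee_pos: [471.2, -243.1, 87.4]
orientation: [1.304, 1.144, -1.303]
ft_force: [0.5, -0.2, 1.7]
width: 35.7
```

Run:
```python
from h import *
stat()
```

```text
t 5.77 p [ 471.2 -243.1   87.4] w 35.7 F [ 0.5 -0.2  1.7] q [-0.5   0.5   1.93 -0.    0.71 -0.37]
toolx [ 0.001 -0.    -1.   ] jaw heading -7.4
```

>>> apply_moves(
  increments=[
    {"gripper":0,"delta_pos":[0,0.8,0],"dr":[0,0,0]},
    {"gripper":0,"delta_pos":[0,0.9,0],"dr":[0,0,0]},
    {"gripper":0,"delta_pos":[0,0.9,0],"dr":[0,0,0]},
    {"gripper":0,"delta_pos":[0,0.9,0],"dr":[0,0,0]},
    {"gripper":0,"delta_pos":[0,0.9,0],"dr":[0,0,0]},
  ],
)

```text
t: 6.18
ee_pos: [512.5, -247.9, 87.5]
orientation: [1.302, 1.15, -1.307]
ft_force: [-10.1, 1.0, 13.5]
width: 35.8
```

>>> apply_moves(
  increments=[
    {"gripper":0,"delta_pos":[0,0.9,0],"dr":[0,0,0]},
    {"gripper":0,"delta_pos":[0,0.9,0],"dr":[0,0,0]},
    {"gripper":0,"delta_pos":[0,0.9,0],"dr":[0,0,0]},
    {"gripper":0,"delta_pos":[0,0.9,0],"dr":[0,0,0]},
    {"gripper":0,"delta_pos":[0,0.9,0],"dr":[0,0,0]},
  ],
)

```text
t: 6.6
ee_pos: [557.8, -253.9, 87.4]
orientation: [1.302, 1.149, -1.306]
ft_force: [-9.6, 2.5, 14.0]
width: 36.0
```

Run:
```python
from h import *
stat()
S=grab('side')
a=S['img'][220:350,300:460];cv2.imwrite('pics/c4.png',cv2.resize(a,(640,520),interpolation=cv2.INTER_CUBIC)[...,::-1])
```

```text
t 6.60 p [ 557.8 -253.9   87.4] w 36.0 F [-9.6  2.5 14. ] q [-0.45  0.59  1.74 -0.    0.82 -0.32]
toolx [-0.004  0.001 -1.   ] jaw heading -7.4
```

View pics/c4.png

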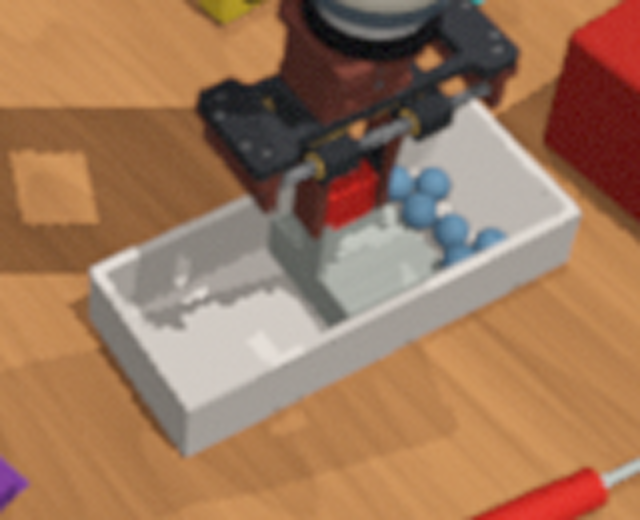

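Six balls are bunched between the lip and the slope. I'll continue under them, then tilt nose-up so the lip follows the slope.

>>> apply_moves(
  increments=[
    {"gripper":0,"delta_pos":[-0.05,1.0,0],"dr":[0,0,0]},
    {"gripper":0,"delta_pos":[0,1.0,0],"dr":[0,0,0]},
    {"gripper":0,"delta_pos":[0,1.0,0],"dr":[0,0,0]},
    {"gripper":0,"delta_pos":[-0.1,0.1,0],"dr":[0,0,0.09]},
    {"gripper":0,"delta_pos":[-0.1,0.1,0],"dr":[0,0,0.09]},
  ],
)

```text
t: 7.07
ee_pos: [587.7, -257.2, 88.5]
orientation: [1.371, 1.011, -1.174]
ft_force: [-13.3, 1.8, 7.3]
width: 37.3
```

>>> apply_moves(
  increments=[
    {"gripper":0,"delta_pos":[-0.05,0,0],"dr":[0,0,0.09]},
    {"gripper":0,"delta_pos":[0,0,0],"dr":[0,0,0.09]},
    {"gripper":0,"delta_pos":[0,0,0],"dr":[0,0,0.05]},
    {"gripper":0,"delta_pos":[0,0,0],"dr":[0,0,0]},
    {"gripper":0,"delta_pos":[0,0,0],"dr":[0,0,0]},
  ],
)

```text
t: 7.48
ee_pos: [587.2, -257.2, 88.2]
orientation: [1.447, 0.827, -1.003]
ft_force: [-16.9, -0.0, 7.9]
width: 36.2
```

Run:
```python
from h import *
stat()
S=grab('side')
a=S['img'][210:340,300:460];cv2.imwrite('pics/c5.png',cv2.resize(a,(640,520),interpolation=cv2.INTER_CUBIC)[...,::-1])
```

```text
t 7.48 p [ 587.2 -257.2   88.2] w 36.2 F [-16.9  -0.    7.9] q [-0.5   0.54  1.94  0.48  0.32 -0.8 ]
toolx [ 0.39  -0.048 -0.919] jaw heading -7.4
```

View pics/c5.png

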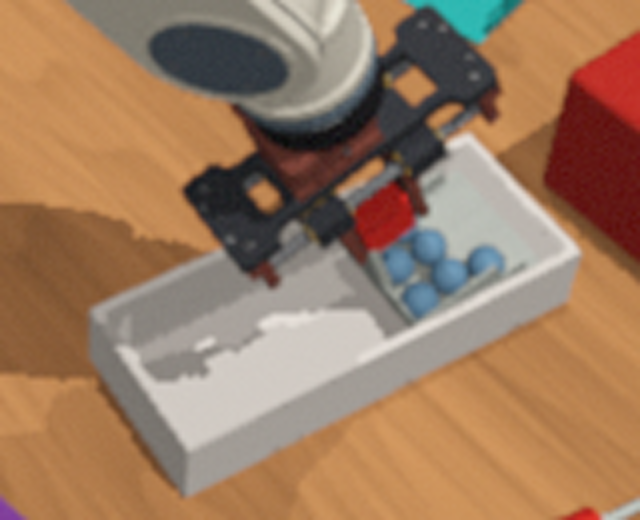

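Five balls are visible in the tilted scoop at (395-490,240-300), and nothing is left on the floor. Lifting now.

>>> apply_moves(
  increments=[
    {"gripper":0,"delta_pos":[-0.8,-0.1,0],"dr":[0,0,0]},
    {"gripper":0,"delta_pos":[-1.2,0.4,0],"dr":[0,0,0]},
    {"gripper":0,"delta_pos":[-1.8,0.77,0],"dr":[0,0,0]},
    {"gripper":0,"delta_pos":[-2.0,0.85,0],"dr":[0,0,0]},
    {"gripper":0,"delta_pos":[-2.0,0.85,0],"dr":[0,0,0]},
  ],
)

```text
t: 7.95
ee_pos: [585.0, -257.5, 172.9]
orientation: [1.447, 0.822, -1.001]
ft_force: [0.6, 0.3, -3.0]
width: 36.2
```

>>> apply_moves(
  increments=[
    {"gripper":0,"delta_pos":[-2.0,0.85,0],"dr":[0,0,0]},
    {"gripper":0,"delta_pos":[-2.0,0.85,0],"dr":[0,0,0]},
    {"gripper":0,"delta_pos":[-2.0,0.85,0],"dr":[0,0,0]},
    {"gripper":0,"delta_pos":[-2.0,0.85,0],"dr":[0,0,0]},
    {"gripper":0,"delta_pos":[-1.0,0.4,0],"dr":[0,0,0]},
  ],
)

```text
t: 8.37
ee_pos: [585.3, -258.0, 273.3]
orientation: [1.446, 0.817, -0.998]
ft_force: [1.3, -0.4, -1.3]
width: 36.4
```

Run:
```python
from h import *
stat()
S=grab('side')
W=world(S);H=cv2.cvtColor(S['img'],cv2.COLOR_RGB2HSV)
m=(H[...,0]>95)&(H[...,0]<120)&(H[...,1]>90)&(abs(W[...,0]-600)<130)&(abs(W[...,1]+257)<90)
print(m.sum(),'in bin',(m&(W[...,2]<60)).sum(),'up',(m&(W[...,2]>100)).sum())
```

```text
t 8.37 p [ 585.3 -258.   273.3] w 36.4 F [ 1.3 -0.4 -1.3] q [-0.5   0.25  1.84  0.23  0.68 -0.53]
toolx [ 0.398 -0.053 -0.916] jaw heading -7.4
265 in bin 0 up 265
```

Run:
```python
from h import *
plan(np.array([496,202,262.]),down(22,-23),20)
```

```text
L 469.2 A 0.513 need 12 rows, using 20; dr/row [-0.0235  0.0103 -0.0007]
1 [-0.25, -0.7, -2.22]
2 [-0.22, -0.65, -2.24]
3 [-0.2, -0.6, -2.26]
4 [-0.18, -0.54, -2.28]
5 [-0.15, -0.49, -2.29]
6 [-0.13, -0.44, -2.3]
7 [-0.1, -0.38, -2.31]
8 [-0.08, -0.33, -2.32]
9 [-0.06, -0.27, -2.33]
10 [-0.03, -0.22, -2.34]
11 [-0.01, -0.16, -2.34]
12 [0.02, -0.11, -2.34]
13 [0.04, -0.05, -2.34]
14 [0.07, 0.0, -2.34]
15 [0.09, 0.06, -2.34]
16 [0.11, 0.11, -2.34]
17 [0.14, 0.17, -2.34]
18 [0.16, 0.22, -2.33]
19 [0.18, 0.28, -2.32]
20 [0.21, 0.33, -2.31]
```

>>> apply_moves(
  increments=[
    {"gripper":0,"delta_pos":[-0.08,-0.23,-0.74],"dr":[-0.008,0.0035,0]},
    {"gripper":0,"delta_pos":[-0.16,-0.46,-1.48],"dr":[-0.016,0.007,0]},
    {"gripper":0,"delta_pos":[-0.22,-0.65,-2.24],"dr":[-0.0235,0.0103,-0.0007]},
    {"gripper":0,"delta_pos":[-0.2,-0.6,-2.26],"dr":[-0.0235,0.0103,-0.0007]},
    {"gripper":0,"delta_pos":[-0.18,-0.54,-2.28],"dr":[-0.0235,0.0103,-0.0007]},
  ],
)

```text
t: 8.83
ee_pos: [564.0, -163.1, 265.6]
orientation: [1.389, 0.893, -0.924]
ft_force: [-0.3, 0.8, -1.9]
width: 36.6
```

>>> apply_moves(
  increments=[
    {"gripper":0,"delta_pos":[-0.15,-0.49,-2.29],"dr":[-0.0235,0.0103,-0.0007]},
    {"gripper":0,"delta_pos":[-0.13,-0.44,-2.3],"dr":[-0.0235,0.0103,-0.0007]},
    {"gripper":0,"delta_pos":[-0.1,-0.38,-2.31],"dr":[-0.0235,0.0103,-0.0007]},
    {"gripper":0,"delta_pos":[-0.08,-0.33,-2.32],"dr":[-0.0235,0.0103,-0.0007]},
    {"gripper":0,"delta_pos":[-0.06,-0.27,-2.33],"dr":[-0.0235,0.0103,-0.0007]},
  ],
)

```text
t: 9.25
ee_pos: [541.1, -48.1, 263.2]
orientation: [1.314, 0.974, -0.828]
ft_force: [-0.3, -0.5, -2.0]
width: 36.1
```

>>> apply_moves(
  increments=[
    {"gripper":0,"delta_pos":[-0.03,-0.22,-2.34],"dr":[-0.0235,0.0103,-0.0007]},
    {"gripper":0,"delta_pos":[-0.01,-0.16,-2.34],"dr":[-0.0235,0.0103,-0.0007]},
    {"gripper":0,"delta_pos":[0.02,-0.11,-2.34],"dr":[-0.0235,0.0103,-0.0007]},
    {"gripper":0,"delta_pos":[0.04,-0.05,-2.34],"dr":[-0.0235,0.0103,-0.0007]},
    {"gripper":0,"delta_pos":[0.07,0,-2.34],"dr":[-0.0235,0.0103,-0.0007]},
  ],
)

```text
t: 9.67
ee_pos: [518.4, 66.4, 260.6]
orientation: [1.237, 1.05, -0.732]
ft_force: [1.5, 0.3, -2.0]
width: 36.4
```

>>> apply_moves(
  increments=[
    {"gripper":0,"delta_pos":[0.09,0.06,-2.34],"dr":[-0.0235,0.0103,-0.0007]},
    {"gripper":0,"delta_pos":[0.11,0.11,-2.34],"dr":[-0.0235,0.0103,-0.0007]},
    {"gripper":0,"delta_pos":[0.14,0.17,-2.34],"dr":[-0.0235,0.0103,-0.0007]},
    {"gripper":0,"delta_pos":[0.16,0.22,-2.33],"dr":[-0.0235,0.0103,-0.0007]},
    {"gripper":0,"delta_pos":[0.15,0.22,-1.8],"dr":[-0.018,0.008,0]},
  ],
)

```text
t: 10.08
ee_pos: [496.8, 176.2, 258.0]
orientation: [1.162, 1.118, -0.639]
ft_force: [-0.5, 0.4, -2.5]
width: 36.2
```

>>> apply_moves(
  increments=[
    {"gripper":0,"delta_pos":[0.12,0.19,-1.4],"dr":[-0.014,0.006,0]},
    {"gripper":0,"delta_pos":[0.08,0.12,-0.9],"dr":[-0.009,0.004,0]},
    {"gripper":0,"delta_pos":[0.04,0.06,-0.5],"dr":[-0.005,0.002,0]},
    {"gripper":0,"delta_pos":[0,0,0],"dr":[0,0,0]},
    {"gripper":0,"delta_pos":[0,0,0],"dr":[0,0,0]},
  ],
)

```text
t: 10.5
ee_pos: [493.0, 202.0, 258.9]
orientation: [1.146, 1.13, -0.616]
ft_force: [0.1, -0.5, -2.6]
width: 36.2
```

Run:
```python
from h import *
stat()
S=grab('side');T=grab('top');Wr=grab('wrist')
p,r=cur();M=r.as_matrix()
for n,d in(('side',S),('top',T),('wrist',Wr)):
    W=world(d);H=cv2.cvtColor(d['img'],cv2.COLOR_RGB2HSV)
    m=(H[...,0]>95)&(H[...,0]<120)&(H[...,1]>90)&(np.linalg.norm(W-p,axis=2)<180)
    print(n,'balls px',m.sum())
    g=W[(abs(W[...,2]-151)<6)&(np.hypot(W[...,0]-597,W[...,1]-243)<75)]
    if len(g)>10:
        f=lambda c:(g[:,0]-c[0])**2+(g[:,1]-c[1])**2
        x=np.linalg.lstsq(np.c_[2*g[:,:2],np.ones(len(g))],(g[:,:2]**2).sum(1),rcond=None)[0];print(' rim fit',x[:2].round(1),np.sqrt(x[2]+x[0]**2+x[1]**2).round(1),len(g))
    # scoop sheet in tool frame
    g=W[(H[...,1]<50)&(np.linalg.norm(W-p,axis=2)<150)&(W[...,2]>160)];l=(g-p)@M
    l=l[(l[:,0]>40)]
    if len(l)>30: print(' scoop tool-frame x,y,z pct',np.percentile(l,[1,50,99],axis=0).round(0).tolist())
a=np.hstack([cv2.resize(S['img'][90:230,230:380],(400,373)),cv2.resize(Wr['img'],(400,373))]);cv2.imwrite('pics/c6.png',a[...,::-1])
plan(np.array([496,202,234.]),down(22,-4),5)
```

```text
t 10.50 p [493.  202.  258.9] w 36.2 F [ 0.1 -0.5 -2.6] q [ 0.36  0.1   2.06  0.03  0.58 -0.04]
toolx [ 0.358  0.149 -0.922] jaw heading 21.9
side balls px 136
 rim fit [595.2 241.1] 61.8 100
 scoop tool-frame x,y,z pct [[45.0, -23.0, -37.0], [75.0, 22.0, 15.0], [87.0, 68.0, 48.0]]
top balls px 47
 rim fit [599.5 242.8] 60.3 167
 scoop tool-frame x,y,z pct [[48.0, -17.0, -37.0], [82.0, 54.0, 25.0], [89.0, 71.0, 46.0]]
wrist balls px 2726
 rim fit [596.5 244.7] 61.0 1330
 scoop tool-frame x,y,z pct [[48.0, -18.0, -41.0], [82.0, 42.0, -14.0], [85.0, 69.0, 42.0]]
L 25.5 A 0.329 need 3 rows, using 5; dr/row [-0.0005 -0.0008 -0.0658]
1 [0.49, -0.15, 0.01]
2 [0.5, -0.12, 0.01]
3 [0.5, -0.09, 0.01]
4 [0.51, -0.05, 0.01]
5 [0.51, -0.02, 0.01]
```

View pics/c6.png

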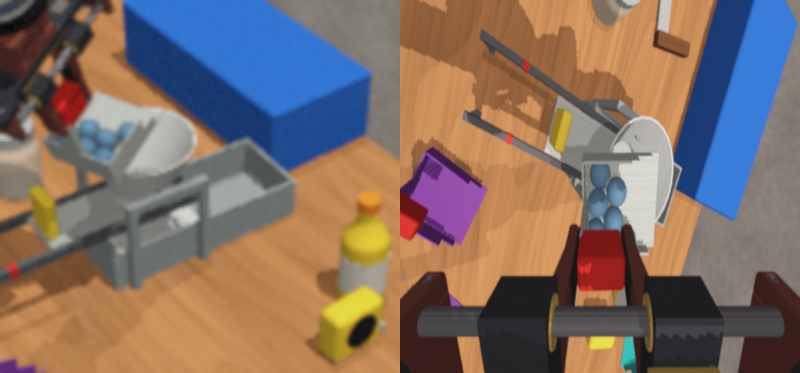

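Six balls seem to be in the scoop (five or six visible at (600-625,170-225) in the wrist half), with the lip over the funnel. I'll level it, then tip slowly about the lip.

>>> apply_moves(
  increments=[
    {"gripper":0,"delta_pos":[0.49,-0.15,0],"dr":[0,0,-0.066]},
    {"gripper":0,"delta_pos":[0.5,-0.12,0],"dr":[0,0,-0.066]},
    {"gripper":0,"delta_pos":[0.5,-0.09,0],"dr":[0,0,-0.066]},
    {"gripper":0,"delta_pos":[0.51,-0.05,0],"dr":[0,0,-0.066]},
    {"gripper":0,"delta_pos":[0.51,-0.02,0],"dr":[0,0,-0.066]},
  ],
)

```text
t: 11.07
ee_pos: [496.4, 202.6, 234.4]
orientation: [0.966, 1.331, -0.871]
ft_force: [-0.4, -0.2, -2.6]
width: 36.0
```

>>> apply_moves(
  increments=[
    {"gripper":0,"delta_pos":[-0.25,0.29,0],"dr":[0,0,-0.035]},
    {"gripper":0,"delta_pos":[-0.25,0.29,0],"dr":[0,0,-0.035]},
    {"gripper":0,"delta_pos":[-0.25,0.29,0],"dr":[0,0,-0.035]},
    {"gripper":0,"delta_pos":[-0.25,0.29,0],"dr":[0,0,-0.035]},
    {"gripper":0,"delta_pos":[-0.25,0.29,0],"dr":[0,0,-0.035]},
  ],
)

```text
t: 11.48
ee_pos: [510.0, 208.1, 246.8]
orientation: [0.859, 1.43, -1.002]
ft_force: [0.0, 0.5, -2.2]
width: 36.2
```

>>> apply_moves(
  increments=[
    {"gripper":0,"delta_pos":[-0.25,0.29,0],"dr":[0,0,-0.035]},
    {"gripper":0,"delta_pos":[-0.25,0.29,0],"dr":[0,0,-0.035]},
    {"gripper":0,"delta_pos":[-0.25,0.29,0],"dr":[0,0,-0.035]},
    {"gripper":0,"delta_pos":[-0.25,0.29,0],"dr":[0,0,-0.035]},
    {"gripper":0,"delta_pos":[-0.25,0.29,0],"dr":[0,0,-0.035]},
  ],
)

```text
t: 11.9
ee_pos: [525.4, 214.2, 256.6]
orientation: [0.744, 1.525, -1.132]
ft_force: [0.5, 0.7, -1.6]
width: 36.9
```

>>> apply_moves(
  increments=[
    {"gripper":0,"delta_pos":[-0.25,0.29,0],"dr":[0,0,-0.035]},
    {"gripper":0,"delta_pos":[-0.25,0.29,0],"dr":[0,0,-0.035]},
    {"gripper":0,"delta_pos":[-0.25,0.29,0],"dr":[0,0,-0.035]},
    {"gripper":0,"delta_pos":[-0.25,0.29,0],"dr":[0,0,-0.035]},
    {"gripper":0,"delta_pos":[-0.25,0.29,0],"dr":[0,0,-0.035]},
  ],
)

```text
t: 12.32
ee_pos: [542.2, 220.9, 263.2]
orientation: [0.619, 1.614, -1.261]
ft_force: [-0.7, 0.3, -0.5]
width: 36.1
```

Run:
```python
from h import *
stat()
S=grab('side');T=grab('top');Wr=grab('wrist')
a=np.hstack([cv2.resize(S['img'][90:230,230:380],(400,373)),cv2.resize(Wr['img'],(400,373))]);cv2.imwrite('pics/c7.png',a[...,::-1])
p,r=cur()
for n,d in(('side',S),('top',T),('wrist',Wr)):
    W=world(d);H=cv2.cvtColor(d['img'],cv2.COLOR_RGB2HSV)
    m=(H[...,0]>95)&(H[...,0]<120)&(H[...,1]>90)&(np.linalg.norm(W-[597,243,130],axis=2)<200)
    b=W[m];rr=np.hypot(b[:,0]-597,b[:,1]-243)
    print(n,len(b),'in funnel',((rr<61)&(b[:,2]<155)).sum(),'higher',(b[:,2]>=155).sum(),'low out',((b[:,2]<75)).sum())
```

```text
t 12.32 p [542.2 220.9 263.2] w 36.1 F [-0.7  0.3 -0.5] q [ 0.37  0.56  1.4  -0.    1.64 -0.02]
toolx [-0.41  -0.16  -0.898] jaw heading 22.0
side 71 in funnel 10 higher 36 low out 2
top 2 in funnel 1 higher 0 low out 0
wrist 2712 in funnel 2712 higher 0 low out 0
```

View pics/c7.png

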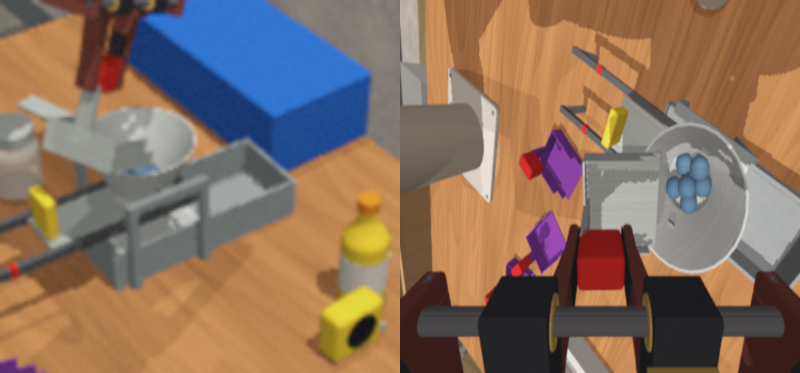

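All six balls are in the funnel at (690,180) in the wrist half, and the scoop is empty. I'll return it to its original spot.

Run:
```python
from h import *
A=np.array([510,205,310.]);B=np.array([475.4,-40.6,205.])
plan(A,down(22),5)
plan(B,down(23.8),10,(A,down(22)))
```

```text
L 59.5 A 0.455 need 4 rows, using 5; dr/row [-0.0001 -0.001   0.091 ]
1 [-0.54, -1.06, 0.05]
2 [-0.64, -1.01, 0.05]
3 [-0.72, -0.94, 0.06]
4 [-0.81, -0.87, 0.06]
5 [-0.88, -0.8, 0.06]
L 269.3 A 0.031 need 7 rows, using 10; dr/row [-0.0031  0.      0.    ]
1 [1.05, -1.24, 2.15]
2 [1.05, -1.25, 2.14]
3 [1.05, -1.25, 2.14]
4 [1.05, -1.26, 2.14]
5 [1.05, -1.27, 2.13]
6 [1.05, -1.27, 2.13]
7 [1.05, -1.28, 2.12]
8 [1.05, -1.29, 2.12]
9 [1.05, -1.29, 2.12]
10 [1.05, -1.3, 2.11]
```

>>> apply_moves(
  increments=[
    {"gripper":0,"delta_pos":[-0.54,-1.06,0.05],"dr":[0,0,0.091]},
    {"gripper":0,"delta_pos":[-0.64,-1.01,0.05],"dr":[0,0,0.091]},
    {"gripper":0,"delta_pos":[-0.72,-0.94,0.06],"dr":[0,0,0.091]},
    {"gripper":0,"delta_pos":[-0.81,-0.87,0.06],"dr":[0,0,0.091]},
    {"gripper":0,"delta_pos":[-0.88,-0.8,0.06],"dr":[0,0,0.091]},
  ],
)

```text
t: 12.88
ee_pos: [508.9, 204.7, 311.7]
orientation: [0.929, 1.367, -0.917]
ft_force: [0.4, -0.9, -1.3]
width: 36.1
```

>>> apply_moves(
  increments=[
    {"gripper":0,"delta_pos":[1.05,-1.25,2.14],"dr":[-0.003,0,0]},
    {"gripper":0,"delta_pos":[1.05,-1.25,2.14],"dr":[-0.003,0,0]},
    {"gripper":0,"delta_pos":[1.05,-1.25,2.14],"dr":[-0.003,0,0]},
    {"gripper":0,"delta_pos":[1.05,-1.26,2.14],"dr":[-0.003,0,0]},
    {"gripper":0,"delta_pos":[1.05,-1.27,2.13],"dr":[-0.003,0,0]},
  ],
)

```text
t: 13.3
ee_pos: [490.8, 81.3, 257.9]
orientation: [0.914, 1.374, -0.909]
ft_force: [-0.4, -0.3, -1.7]
width: 35.9
```

>>> apply_moves(
  increments=[
    {"gripper":0,"delta_pos":[1.05,-1.27,2.13],"dr":[-0.003,0,0]},
    {"gripper":0,"delta_pos":[1.05,-1.28,2.12],"dr":[-0.003,0,0]},
    {"gripper":0,"delta_pos":[1.05,-1.29,2.12],"dr":[-0.003,0,0]},
    {"gripper":0,"delta_pos":[1.05,-1.29,2.12],"dr":[-0.003,0,0]},
    {"gripper":0,"delta_pos":[1.05,-1.3,2.11],"dr":[-0.003,0,0]},
  ],
)

```text
t: 13.72
ee_pos: [473.4, -41.2, 204.9]
orientation: [0.902, 1.379, -0.898]
ft_force: [-0.3, 0.3, -0.9]
width: 35.7
```

Run:
```python
from h import *
stat()
plan(np.array([475.4,-40.6,93.]),down(23.8),5)
p,r=cur();M=r.as_matrix()
d=grab('wrist');W=world(d);H=cv2.cvtColor(d['img'],cv2.COLOR_RGB2HSV)
l=(W.reshape(-1,3)-p)@M;g=l[(H[...,1].ravel()<50)&(l[:,0]>76)&(l[:,0]<95)&(abs(l[:,2])<35)&(l[:,1]>0)&(l[:,1]<65)]
A=np.c_[g[:,1:],np.ones(len(g))];print('blade plane x=a*y+b*z+c',np.linalg.lstsq(A,g[:,0],rcond=None)[0],len(g))
```

```text
t 13.72 p [473.4 -41.2 204.9] w 35.7 F [-0.3  0.3 -0.9] q [-0.11  0.24  1.97  0.    0.93 -0.53]
toolx [-0.     0.004 -1.   ] jaw heading 23.7
L 111.9 A 0.004 need 3 rows, using 5; dr/row [-0.0004 -0.0007 -0.0002]
1 [2.24, 0.04, 0.01]
2 [2.24, 0.04, 0.01]
3 [2.24, 0.04, 0.01]
4 [2.24, 0.04, 0.01]
5 [2.24, 0.04, 0.01]
blade plane x=a*y+b*z+c [ 2.87278796e-03 -5.02505622e-03  8.17245587e+01] 6094
```

Blade is level in the grip (0.003 rad, 82 mm below the TCP). Setting down.

>>> apply_moves(
  increments=[
    {"gripper":0,"delta_pos":[2.6,0.04,0],"dr":[0,0,0]},
    {"gripper":0,"delta_pos":[2.6,0.04,0],"dr":[0,0,0]},
    {"gripper":0,"delta_pos":[2.6,0.04,0],"dr":[0,0,0]},
    {"gripper":0,"delta_pos":[2.2,0,0],"dr":[0,0,0]},
    {"gripper":0,"delta_pos":[1.2,0,0],"dr":[0,0,0]},
  ],
)

```text
t: 14.18
ee_pos: [473.4, -39.0, 91.2]
orientation: [0.902, 1.382, -0.9]
ft_force: [-1.0, 1.0, -0.7]
width: 35.8
```

>>> apply_moves(
  increments=[
    {"gripper":0,"delta_pos":[0.5,0,0],"dr":[0,0,0]},
    {"gripper":0,"delta_pos":[0.3,0,0],"dr":[0,0,0]},
    {"gripper":0,"delta_pos":[0,0,0],"dr":[0,0,0]},
    {"gripper":0,"delta_pos":[0,0,0],"dr":[0,0,0]},
    {"gripper":0,"delta_pos":[0,0,0],"dr":[0,0,0]},
  ],
)

```text
t: 14.6
ee_pos: [475.6, -39.0, 85.9]
orientation: [0.902, 1.379, -0.898]
ft_force: [0.4, 0.5, -1.7]
width: 35.6
```

>>> apply_moves(
  increments=[
    {"gripper":0,"delta_pos":[0.2,0,0],"dr":[0,0,0]},
    {"gripper":0,"delta_pos":[0.1,0,0],"dr":[0,0,0]},
    {"gripper":0,"delta_pos":[0,0,0],"dr":[0,0,0]},
    {"gripper":0,"delta_pos":[0,0,0],"dr":[0,0,0]},
    {"gripper":0,"delta_pos":[0,0,0],"dr":[0,0,0]},
  ],
)

```text
t: 15.02
ee_pos: [475.3, -39.1, 82.7]
orientation: [0.901, 1.38, -0.898]
ft_force: [-2.3, -1.6, 6.9]
width: 36.1
```

Contact with the bench (+7 N). Opening, then rising.

>>> apply_moves(
  increments=[
    {"gripper":100,"delta_pos":[0,0,0],"dr":[0,0,0]},
    {"gripper":100,"delta_pos":[0,0,0],"dr":[0,0,0]},
    {"gripper":100,"delta_pos":[0,0,0],"dr":[0,0,0]},
    {"gripper":100,"delta_pos":[0,0,0],"dr":[0,0,0]},
    {"gripper":100,"delta_pos":[0,0,0],"dr":[0,0,0]},
  ],
)

```text
t: 15.43
ee_pos: [474.9, -38.9, 81.8]
orientation: [0.901, 1.381, -0.899]
ft_force: [0.3, 0.7, -0.1]
width: 65.5
```

>>> apply_moves(
  increments=[
    {"gripper":100,"delta_pos":[0,0,0],"dr":[0,0,0]},
    {"gripper":100,"delta_pos":[-1.5,0,0],"dr":[0,0,0]},
    {"gripper":100,"delta_pos":[-3,0,0],"dr":[0,0,0]},
    {"gripper":100,"delta_pos":[-3.5,0,0],"dr":[0,0,0]},
    {"gripper":100,"delta_pos":[-3.5,0,0],"dr":[0,0,0]},
  ],
)

```text
t: 15.85
ee_pos: [474.4, -39.3, 197.6]
orientation: [0.901, 1.383, -0.9]
ft_force: [-0.1, 0.6, 0.3]
width: 87.6
```

Run:
```python
from h import *
stat()
plan(np.array([476,248.5,215.]),down(-2.4),10)
```

```text
t 15.85 p [474.4 -39.3 197.6] w 87.6 F [-0.1  0.6  0.3] q [-0.11  0.25  1.98  0.    0.92 -0.53]
toolx [-0.005  0.004 -1.   ] jaw heading 23.7
L 288.3 A 0.455 need 8 rows, using 10; dr/row [ 0.0455 -0.0005  0.0004]
1 [-0.16, 1.17, -2.63]
2 [-0.16, 1.05, -2.68]
3 [-0.16, 0.93, -2.72]
4 [-0.16, 0.8, -2.76]
5 [-0.17, 0.68, -2.8]
6 [-0.17, 0.55, -2.83]
7 [-0.17, 0.42, -2.85]
8 [-0.17, 0.29, -2.86]
9 [-0.17, 0.16, -2.87]
10 [-0.17, 0.03, -2.88]
```

>>> apply_moves(
  increments=[
    {"gripper":100,"delta_pos":[-0.16,1.17,-2.63],"dr":[0.0455,0,0]},
    {"gripper":100,"delta_pos":[-0.16,1.05,-2.68],"dr":[0.0455,0,0]},
    {"gripper":100,"delta_pos":[-0.16,0.93,-2.72],"dr":[0.0455,0,0]},
    {"gripper":100,"delta_pos":[-0.16,0.8,-2.76],"dr":[0.0455,0,0]},
    {"gripper":100,"delta_pos":[-0.17,0.68,-2.8],"dr":[0.0455,0,0]},
  ],
)

```text
t: 16.27
ee_pos: [475.8, 105.7, 205.7]
orientation: [1.075, 1.295, -1.072]
ft_force: [1.5, 0.2, -0.3]
width: 87.6
```

>>> apply_moves(
  increments=[
    {"gripper":100,"delta_pos":[-0.17,0.55,-2.83],"dr":[0.0455,0,0]},
    {"gripper":100,"delta_pos":[-0.17,0.42,-2.85],"dr":[0.0455,0,0]},
    {"gripper":100,"delta_pos":[-0.17,0.29,-2.86],"dr":[0.0455,0,0]},
    {"gripper":100,"delta_pos":[-0.17,0.16,-2.87],"dr":[0.0455,0,0]},
    {"gripper":100,"delta_pos":[-0.17,0.03,-2.88],"dr":[0.0455,0,0]},
  ],
)

```text
t: 16.68
ee_pos: [476.5, 249.8, 214.5]
orientation: [1.242, 1.193, -1.242]
ft_force: [-0.4, 0.7, -0.3]
width: 88.0
```

Run:
```python
from h import *
stat()
d=grab('wrist');W=world(d);H=cv2.cvtColor(d['img'],cv2.COLOR_RGB2HSV)
m=(H[...,0]>18)&(H[...,0]<35)&(H[...,1]>120)&(np.hypot(W[...,0]-476,W[...,1]-248)<45)
g=W[m];print(len(g),np.percentile(g,[1,99],axis=0).round(1))
t=g[(g[:,2]>120)&(g[:,2]<136)];r=cv2.minAreaRect(t[:,:2].astype(np.float32));print('tab top',len(t),r,np.median(t[:,2]))
S=grab('side')
m=(H[...,0]>95)&(H[...,0]<120)&(H[...,1]>90)&(np.hypot(W[...,0]-597,W[...,1]-243)<70);print('balls in funnel px',m.sum())
a=np.hstack([cv2.resize(S['img'][90:290,190:400],(400,381)),cv2.resize(d['img'],(400,381))]);cv2.imwrite('pics/c8.png',a[...,::-1])
```

```text
t 16.68 p [476.5 249.8 214.5] w 88.0 F [-0.4  0.7 -0.3] q [0.46 0.32 1.84 0.01 0.99 0.5 ]
toolx [-0.003  0.004 -1.   ] jaw heading -2.5
967 [[465.9 230.3  77.8]
 [482.6 271.3 129.3]]
tab top 791 ((475.5247497558594, 252.03701782226562), (39.2399787902832, 13.635601043701172), 87.79818725585938) 127.67199524412828
balls in funnel px 2306
```

View pics/c8.png

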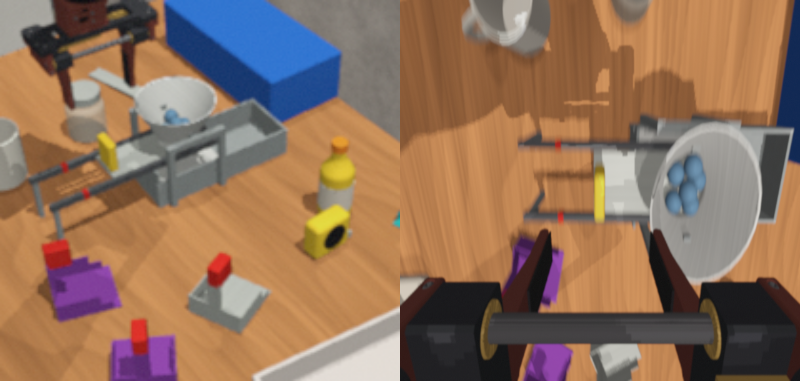

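Scoop stands upright at (225,285) and the six balls sit in the funnel. I'll close the jaws to about 45% to clear the rim, then descend over the tab.

>>> apply_moves(
  increments=[
    {"gripper":45,"delta_pos":[0,-0.05,-0.12],"dr":[0,0,0]},
    {"gripper":45,"delta_pos":[0,0,0],"dr":[0,0,0]},
    {"gripper":45,"delta_pos":[0,0,0],"dr":[0,0,0]},
    {"gripper":45,"delta_pos":[0,0,0],"dr":[0,0,0]},
    {"gripper":45,"delta_pos":[0,0,0],"dr":[0,0,0]},
  ],
)

```text
t: 17.2
ee_pos: [476.5, 248.7, 214.5]
orientation: [1.242, 1.193, -1.241]
ft_force: [0.4, -0.3, 1.1]
width: 57.9
```

>>> apply_moves(
  increments=[
    {"gripper":45,"delta_pos":[1.0,0,0],"dr":[0,0,0]},
    {"gripper":45,"delta_pos":[2.0,0,0],"dr":[0,0,0]},
    {"gripper":45,"delta_pos":[1.5,0,0],"dr":[0,0,0]},
    {"gripper":45,"delta_pos":[1.0,0,0],"dr":[0,0,0]},
    {"gripper":45,"delta_pos":[0.5,0,0],"dr":[0,0,0]},
  ],
)

```text
t: 17.62
ee_pos: [475.5, 249.1, 152.7]
orientation: [1.239, 1.195, -1.242]
ft_force: [0.2, 0.7, -0.6]
width: 39.2
```

Run:
```python
from h import *
stat()
```

```text
t 17.62 p [475.5 249.1 152.7] w 39.2 F [ 0.2  0.7 -0.6] q [0.46 0.4  1.88 0.01 0.86 0.5 ]
toolx [-0.005  0.003 -1.   ] jaw heading -2.4
```

>>> apply_moves(
  increments=[
    {"gripper":45,"delta_pos":[1.5,0,-0.1],"dr":[0,0,0]},
    {"gripper":45,"delta_pos":[1.5,0,0],"dr":[0,0,0]},
    {"gripper":45,"delta_pos":[1.3,0,0],"dr":[0,0,0]},
    {"gripper":45,"delta_pos":[0.7,0,0],"dr":[0,0,0]},
    {"gripper":45,"delta_pos":[0,0,0],"dr":[0,0,0]},
  ],
)

```text
t: 18.03
ee_pos: [475.5, 250.6, 103.3]
orientation: [1.239, 1.195, -1.242]
ft_force: [-1.0, 0.6, 0.1]
width: 39.6
```

>>> apply_moves(
  increments=[
    {"gripper":0,"delta_pos":[0,0,0],"dr":[0,0,0]},
    {"gripper":0,"delta_pos":[0,0,0],"dr":[0,0,0]},
    {"gripper":0,"delta_pos":[0,0,0],"dr":[0,0,0]},
    {"gripper":0,"delta_pos":[0,0,0],"dr":[0,0,0]},
    {"gripper":0,"delta_pos":[0,0,0],"dr":[0,0,0]},
  ],
)

```text
t: 18.45
ee_pos: [475.0, 251.2, 105.2]
orientation: [1.241, 1.195, -1.242]
ft_force: [-7.8, 1.5, 5.9]
width: 14.0
```

>>> apply_moves(
  increments=[
    {"gripper":0,"delta_pos":[0,0,0],"dr":[0,0,0]},
    {"gripper":0,"delta_pos":[0,0,0],"dr":[0,0,0]},
    {"gripper":0,"delta_pos":[0,0,0],"dr":[0,0,0]},
    {"gripper":0,"delta_pos":[0,0,0],"dr":[0,0,0]},
    {"gripper":0,"delta_pos":[0,0,0],"dr":[0,0,0]},
  ],
)

```text
t: 18.87
ee_pos: [475.0, 251.2, 105.2]
orientation: [1.241, 1.195, -1.242]
ft_force: [-6.9, 2.8, 6.8]
width: 13.7
```

Run:
```python
from h import *
stat()
```

```text
t 18.87 p [475.  251.2 105.2] w 13.7 F [-6.9  2.8  6.8] q [0.46 0.48 1.9  0.01 0.76 0.5 ]
toolx [-0.004  0.004 -1.   ] jaw heading -2.4
```

>>> apply_moves(
  increments=[
    {"gripper":0,"delta_pos":[0,-0.8,0],"dr":[0,0,0]},
    {"gripper":0,"delta_pos":[0,-1.4,0],"dr":[0,0,0]},
    {"gripper":0,"delta_pos":[0,-1.4,0],"dr":[0,0,0]},
    {"gripper":0,"delta_pos":[0,-1.4,0],"dr":[0,0,0]},
    {"gripper":0,"delta_pos":[0,-0.9,0],"dr":[0,0,0]},
  ],
)

```text
t: 19.28
ee_pos: [418.0, 254.0, 105.2]
orientation: [1.244, 1.192, -1.236]
ft_force: [9.9, -1.3, -9.0]
width: 14.2
```

>>> apply_moves(
  increments=[
    {"gripper":0,"delta_pos":[0,-0.1,0],"dr":[0,0,0]},
    {"gripper":0,"delta_pos":[0,0,0],"dr":[0,0,0]},
    {"gripper":0,"delta_pos":[0,0,0],"dr":[0,0,0]},
    {"gripper":0,"delta_pos":[0,0,0],"dr":[0,0,0]},
    {"gripper":0,"delta_pos":[0,0,0],"dr":[0,0,0]},
  ],
)

```text
t: 19.7
ee_pos: [417.9, 254.0, 105.2]
orientation: [1.244, 1.192, -1.237]
ft_force: [8.6, -0.3, -4.7]
width: 13.6
```

Run:
```python
from h import *
stat()
S=grab('side');Wr=grab('wrist');T=grab('top')
a=np.hstack([cv2.resize(S['img'][90:290,190:400],(400,381)),cv2.resize(T['img'][130:270,210:360],(400,381))]);cv2.imwrite('pics/c9.png',a[...,::-1])
p,_=cur()
for n,d in(('side',S),('top',T),('wrist',Wr)):
    W=world(d);H=cv2.cvtColor(d['img'],cv2.COLOR_RGB2HSV)
    c,s=np.cos(np.radians(-2.4)),np.sin(np.radians(-2.4));q=W-[597,243,0];L=np.dstack([q[...,0]*c+q[...,1]*s,-q[...,0]*s+q[...,1]*c,W[...,2]])
    near=(abs(L[...,0]+20)<230)&(abs(L[...,1])<60)
    b=L[near&(H[...,0]>95)&(H[...,0]<120)&(H[...,1]>90)];lo=b[b[:,2]<60]
    print(n,'blue',len(b),'low',len(lo),(np.median(lo,0).round(0),np.percentile(lo,[5,95],axis=0).round(0).tolist()) if len(lo) else '')
    y=L[near&(H[...,0]>18)&(H[...,0]<35)&(H[...,1]>120)&(L[...,2]>80)&(L[...,2]<132)]
    r=L[near&((H[...,0]<8)|(H[...,0]>172))&(H[...,1]>130)&(abs(L[...,2]-82)<8)&(abs(abs(L[...,1])-37)<9)]
    if len(y):print(' tab x',np.percentile(y[:,0],[2,50,98]).round(1))
    if len(r):print(' marks x',np.percentile(r[:,0],[2,50,98]).round(1),len(r))
```

```text
t 19.70 p [417.9 254.  105.2] w 13.6 F [ 8.6 -0.3 -4.7] q [0.52 0.42 2.01 0.01 0.7  0.56]
toolx [ 0.001  0.005 -1.   ] jaw heading -2.4
side blue 353 low 181 (array([168.,  14.,  27.]), [[135.0, -8.0, 16.0], [206.0, 51.0, 56.0]])
 tab x [-187.8 -180.9 -172. ]
 marks x [-187.9 -182.9 -178.7] 16
top blue 328 low 219 (array([160.,  11.,  26.]), [[135.0, -39.0, 16.0], [197.0, 50.0, 50.0]])
 marks x [-181.8 -180.3 -178.7] 2
wrist blue 0 low 0 
 tab x [-185.4 -178.4 -171.7]
 marks x [-185.1 -181.1 -177.1] 280
```

View pics/c9.png

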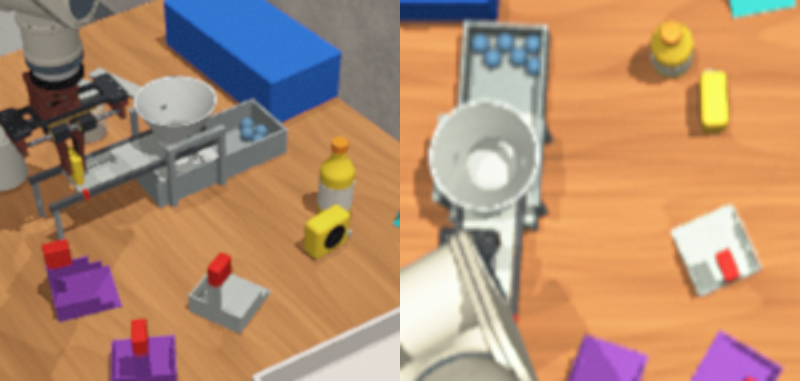

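All six balls are in the tray. The tab stands about 2.5 mm short of the marks: 57 mm by the TCP, and -178.5 against -181 by the wrist camera. I'll trim that.

>>> apply_moves(
  increments=[
    {"gripper":0,"delta_pos":[0,-0.15,0],"dr":[0,0,0]},
    {"gripper":0,"delta_pos":[0,-0.1,0],"dr":[0,0,0]},
    {"gripper":0,"delta_pos":[0,0,0],"dr":[0,0,0]},
    {"gripper":0,"delta_pos":[0,0,0],"dr":[0,0,0]},
    {"gripper":0,"delta_pos":[0,0,0],"dr":[0,0,0]},
  ],
)

```text
t: 20.27
ee_pos: [415.5, 254.1, 105.2]
orientation: [1.244, 1.192, -1.237]
ft_force: [7.4, -1.0, -4.0]
width: 13.6
```

>>> apply_moves(
  increments=[
    {"gripper":0,"delta_pos":[0,0,0],"dr":[0,0,0]},
    {"gripper":0,"delta_pos":[0,0,0],"dr":[0,0,0]},
    {"gripper":0,"delta_pos":[0,0,0],"dr":[0,0,0]},
    {"gripper":0,"delta_pos":[0,0,0],"dr":[0,0,0]},
    {"gripper":0,"delta_pos":[0,0,0],"dr":[0,0,0]},
  ],
)

```text
t: 20.68
ee_pos: [415.5, 254.1, 105.2]
orientation: [1.245, 1.192, -1.236]
ft_force: [8.1, -1.0, -5.4]
width: 14.3
```

Run:
```python
from h import *
stat()
Wr=grab('wrist');W=world(Wr);H=cv2.cvtColor(Wr['img'],cv2.COLOR_RGB2HSV)
c,s=np.cos(np.radians(-2.4)),np.sin(np.radians(-2.4));q=W-[597,243,0];L=np.dstack([q[...,0]*c+q[...,1]*s,-q[...,0]*s+q[...,1]*c,W[...,2]])
near=(abs(L[...,0]+180)<40)&(abs(L[...,1])<60)
y=L[near&(H[...,0]>18)&(H[...,0]<35)&(H[...,1]>120)&(L[...,2]>80)]
r=L[near&((H[...,0]<8)|(H[...,0]>172))&(H[...,1]>130)&(abs(L[...,2]-82)<8)&(abs(abs(L[...,1])-37)<9)]
t=np.percentile(y[:,0],[2,98]);m=np.percentile(r[:,0],[2,98]);print('tab',t,t.mean(),'marks',m,m.mean())
```

```text
t 20.68 p [415.5 254.1 105.2] w 14.3 F [ 8.1 -1.  -5.4] q [0.52 0.42 2.01 0.01 0.7  0.56]
toolx [ 0.001  0.005 -1.   ] jaw heading -2.4
tab [-189.24188278 -152.58547825] -170.91368051220007 marks [-185.27245712 -177.24152185] -181.25698948895803
```

Travel is 59.5 mm by the TCP and the pull is about 8 N, both as expected at the marks. Handing in.

Run:
```python
from h import *
print(ctrl.close_job())
```

```text
the job is handed in; nothing more can be done
None
```

I handed the job in at about 20.7 s, with the gripper still holding the yellow handle at the red marks. No verdict was reported.

- **Scooping and pouring:** I scooped all six balls from the bin and tipped them into the funnel with the gate shut. The pictures taken straight after pouring and before pulling the handle show all six in the funnel.
- **Scoop:** I set it back on the bench at its original spot. It touched down with about 7 N, and two later pictures show it standing upright.
- **Gate:** I pulled the handle out to the marks, and all six balls ran down into the tray.
- **Gate checks:** The arm's travel reads 59.5 mm and the pull is about 8 N, as expected at the marks. In the wrist view the tab's outer edge is at -189 mm, so its middle is near -182 mm, against marks measured at -181 mm.

One check disagreed: in the last wrist reading, the tab's inner edge came out at -153 mm, too wide for the tab. I took it as something else yellow in view and relied on the outer edge and the arm's travel.

I steered clear of the other things on the bench but did not measure their positions at the end.

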